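Set electrode tweezers to the marked gap round a scaffold on its spindle

ROBOT

A 6-joint arm with a two-finger parallel gripper is mounted at the origin on a cart in front of the work surface, level with it; the furniture and walls round the work are solid. World frame = base frame: x ahead of the robot, y to its left, z up, the work surface at z = 0. Lengths are in m, angles in rad, forces in N, time in s.
With the tool pointing down it reaches from about 0.3 to 0.95 m from the base axis. Payload 3.1 kg.
Tool frame: the origin (TCP) lies at the very end of the fingers, on their centre line; the grasp point (between the pads) lies 19 mm behind it; y points along the fingers, z is the direction in which the jaws open and shut, and the axes are right-handed (so a half turn about y gives the same grasp; the last joint's range is limited). The gripper opens to 85 mm and grips with 20 to 120 N. Pads are 22 mm wide; open, the fingers measure 114 mm over their backs; the gripper's body (76 mm by 85 mm) begins 54 mm behind the grasp point. The pads swing forward as they close: fully open they stand 13 mm farther back than shut.
Start: joints at [-1.303, 0.308, 1.634, -0, 1.2, -0.07], TCP at [0.207, -0.59, 0.231] pointing down, gripper open.
Joint ranges: [-3.06, 3.06], [-0.79, 1.96], [0.05, 2.63], [-1.19, 4.34], [0.05, 2.64], [-2.94, 2.94]. Speed limits (rad/s): [2.79, 2.79, 3.14, 3.14, 3.14, 3.14].

INTERFACE

Orientations are given as a 3x3 rotation matrix whose columns are the frame's x, y, z axes.
In Python, from plant import manip, optics gives the robot as it stands.
- The arm moves only by the tool servo_tool, never from a script. Its argument "moves" is a list of rows, each a list of 3 entries, a list of its own where there are three numbers: the shift along the tool's x, y, z in m, then the turn, a rotation vector about the tool's x, y, z in degrees, then the closure, from -1 (fully open) to 1 (shut). In form: [[[dx, dy, dz], [rx, ry, rz], grip], ...]. A call has exactly 10 rows; each row shifts and turns the commanded pose from where the row before left it, along the tool's axes as they then stand; what a row does not reach is not made up. A row lasts 1/12 s, in which the tool goes at most 41.7 mm and 7.16 degrees, less where a joint would pass 70% of its speed; a pose out of reach is approached as far as the arm can. A call with a gripper value outside its range is refused whole. The fingers move at their own pace and stop on an object; the grip force is fixed at half the most. Time passes only in rows, so rows that do not move let the fingers close, or fill a call up. It gives the time, the measured TCP pose, the force and the opening at its end, in the units of the state.
- manip.observe(): the state, without advancing time (a new reading comes with each control period).
- optics.snapshot(name): name is "scene" or "top"; returns (picture, depth): 480x640x3 uint8, blue, green, red; 480x640 float32, m along the optical axis (not along the pixel's ray), 0 where there is no reading.
- optics.get_calibration(name): a dict with "fx", "fy", "cx", "cy" (pixels), "k1" (the pictures are not rectified: a ray, as slopes to the right and down, at radius r is drawn at 1 + k1 r^2 times it, then the intrinsics apply), "rvec" (rotation vector, rad) and "tvec" (3), from world to camera coordinates, as OpenCV has them. Camera axes: x right, y down, z forward; pixel columns grow to the right and rows downward; lengths in m; the calibration is good to about 2 mm. A picture is of the moment at which its call begins. get_calibration takes no time and is no camera call.
- manip.close_job(): hands the job in, once; it reports no verdict.
The state is a dict: "time": time; "joint_positions": joint angles; "joint_velocities": joint speeds; "tau": joint torques, N m; "tool_pos": TCP position; "tcp_rot": TCP orientation; "contact_force": force on the tool from outside, world axes, zero at the start; "moment": the same for the moment, N m; "finger_gap": finger opening in m.
Only numpy, scipy, OpenCV 4.12 (cv2) and the standard library are available. Lean on these libraries where they do the work, as an engineer would, in place of code of your own. Each camera call takes 0.05 s, during which the arm holds its last target. There are 200 camera calls.

TASK

Slip the small spool-shaped scaffold carrier over the stand's upright spindle until it sits fully down, and let go of it. Then take the electrode tweezers out of their cradle, bring the two disc electrodes to either side of the carrier's slim core, level with its middle and touching neither it nor the stand, and squeeze the legs until the pointer on the right leg stands at the rider on the tweezers' scale. Keep that gap steady for two seconds and finish still holding it so; never press the electrodes on the scaffold, and leave the vials, beaker and covered dish alone.

Things in the scene. Friction and masses are not known exactly. Their poses are not given: they have to be found in the camera images.
- carrier: white spool, 38 mm high, loose, standing upright on a round sheet of filter paper. Lower flange 24 mm across and 5 mm thick, slim core 14 mm across and 24 mm long, upper flange 24 mm across and 9 mm thick (hold it there). A 10 mm bore runs right through. 25 to 42 g. Origin: centre of its underside; z is its axis, up.
- core (a point): middle of the carrier's core, on its axis, 17 mm above its underside.
- stand: fixed specimen stand: 100 x 84 mm light metal foot, 12 mm high, with a waisted black pedestal (25 mm across at its top, at most 42 mm at its foot) and a 7 mm steel spindle with a tapered tip. Origin: on the bench under the spindle.
- seat (a point): centre of the pedestal's flat top, 45 mm above the bench, where the carrier's underside rests.
- spindle_tip (a point): top of the spindle, 43 mm above the seat.
- tweezers: loose electrode tweezers lying level: black bow block (x = -23 to 7 mm, 18 wide, 13 high), two sprung steel legs 140 mm long, 3 thick, 10 high, hinged at y = +/-5 mm, open towards the tips. Squeezed at x = 70 mm they need 3.5 N to start, 8 to 10 N at the marked gaps. 70 g, balances near x = 57 mm. Origin: between the leg roots, mid height; x to the tips, y to the left leg, z up.
- grip_middle (a point): point on the tweezers' centre line at x = 70 mm, between the ribbed finger pads on the outside of the legs (x = 53 to 87 mm). The legs measure about 35 mm over these pads when free, 26 to 29 mm at the marked gaps.
- disc_left (a point): centre of the inner face of the left leg's electrode, a 12 mm disc at the tip, x = 134 mm from the leg's root; the point's x runs along the leg to the tip, y to the left, z up. When free, the two discs are 36 mm apart.
- disc_right (a point): centre of the inner face of the right leg's electrode; x along the leg to the tip, y to the left, z up.
- pointer (a point): upright dark pointer on top of the right leg, 111.5 mm along it, just in front of the scale bar and 10 mm above mid leg.
- rider_mark (a point): front line of the brass rider clamped on the scale bar (52 mm, aluminium, fixed across the left leg, reaching over the right one). It marks the gap: the pointer must stand level with it along the bar. x along the left leg to the tip, y along the bar to the left, z up. Legs free, the pointer stands 9 to 13 mm farther right (-y); squeezing brings it to the rider.
- rider (a joint): where the rider is clamped on the bar, 0 to 0.004 m; it does not move in use. At 0 the marked gap between the discs is about 19 mm, at 0.004 about 24 mm.
- cradle: fixed grey tweezers cradle, 170 x 62 mm: notched rear post (53 mm high) for the bow, front cross bar under the legs 49 mm ahead of its origin, with ears at its ends, top 53 mm. Open upwards: lift the tweezers straight up by 20 mm or more. Origin: on the bench 5 mm ahead of the middle of the tweezers' finger pads; x points to the tips.
- vial_a: small capped glass vial, 27 mm across, 61 mm high, bystander. Origin: underside.
- vial_b: small capped glass vial, 27 mm across, 61 mm high, bystander. Origin: underside.
- beaker: clear beaker, 77 mm across, 127 mm high, bystander. Origin: underside.
- dish: covered dish, 70 mm across, 15 mm high, bystander. Origin: underside.

How it is judged:
By the outcome, as a careful person would: the job done as asked, in the order asked, and still so for the second after the job is handed in, while the arm keeps its last pose, push and grip.
It also fails if it takes over 58 s, if anything falls off the work surface, if the arm or the gripper's body presses on something with over 40 N, if the wrist force passes 120 N, or if a joint passes its speed limit or range.

## Working session

There is one attempt and no reset: what is moved stays moved. The work goes in short steps, Python scripts to look and compute and a tool call to move; the robot and the scene stay as the last step left them, time stands still between calls to the robot, and variables do not carry over. Pictures are saved under pics/ and viewed, about 8 in all and at most 12, crops included, and the job is handed in when it is done.

Besides the shell and the picture viewer there is one more tool, called after "Call:" as a command line: name --argument value ..., lists and objects as JSON in quotes. servo_tool: Moves the arm, as the interface text tells. Its arguments: {"type":"object","properties":{"moves":{"type":"array"}},"required":["moves"]}

```bash
ls; mkdir -p pics; cat > h.py <<'E'
import numpy as np, cv2
from plant import manip, optics
def cal(n):
    c=optics.get_calibration(n); R=cv2.Rodrigues(np.array(c['rvec'],float))[0]; return c,R,np.array(c['tvec'],float).ravel()
def ray(n,u,v):
    c,R,t=cal(n); a=np.array([(u-c['cx'])/c['fx'],(v-c['cy'])/c['fy']]); s=a.copy()
    for _ in range(30): s=a/(1+c['k1']*(s@s))
    return -R.T@t, R.T@np.array([s[0],s[1],1.])
def at_depth(n,u,v,d):
    o,r=ray(n,u,v); return o+r*d
def at_z(n,u,v,z):
    o,r=ray(n,u,v); return o+r*(z-o[2])/r[2]
def tri(obs):
    A=np.zeros((3,3));b=np.zeros(3)
    for n,u,v in obs:
        o,r=ray(n,u,v); r=r/np.linalg.norm(r); P=np.eye(3)-np.outer(r,r); A+=P;b+=P@o
    x=np.linalg.solve(A,b); return x,[np.linalg.norm(np.cross(x-ray(*q)[0],ray(*q)[1]/np.linalg.norm(ray(*q)[1]))) for q in obs]
def proj(n,p):
    c,R,t=cal(n); q=R@np.asarray(p,float)+t; s=q[:2]/q[2]; s=s*(1+c['k1']*(s@s)); return np.array([s[0]*c['fx']+c['cx'],s[1]*c['fy']+c['cy']])
def snap(n,f):
    im,d=optics.snapshot(n); cv2.imwrite(f'pics/{f}.png',im); np.save(f'pics/{f}.npy',d); return im,d
E
python3 - <<'E'
from h import *
for n in('scene','top'):
    snap(n,n+'0'); c,R,t=cal(n); print(n,c['fx'],c['k1'],-R.T@t,R[2])
s=manip.observe(); print(s)
a=cv2.imread('pics/scene0.png');b=cv2.imread('pics/top0.png')
E
```

```text
pics
scene 530.4377012267329 -0.02904490612977815 [-0.08375288  0.75562631  0.49724778] [ 0.61102456 -0.69838225 -0.37270795]
top 585.1311840055464 -0.1404233679860037 [0.45026243 0.01867035 1.43663345] [ 0.10050562  0.00310111 -0.99493166]
{'time': 0.1, 'joint_positions': array([-1.30270810e+00,  3.08936228e-01,  1.63505444e+00, -1.05674462e-05,
        1.19970941e+00, -6.97132998e-02]), 'joint_velocities': array([-0.00018527, -0.00202207, -0.00314163, -0.00175719, -0.00019181,
       -0.00103645]), 'tau': array([-4.93746375e-04, -4.16406941e+01, -2.77644914e+01, -1.28309243e-04,
        4.05331681e-03,  7.29172029e-06]), 'tool_pos': array([ 0.20689869, -0.58896947,  0.23015282]), 'tcp_rot': array([[-9.43484313e-01, -5.67729756e-04,  3.31416698e-01],
       [-3.31417156e-01,  2.02954026e-03, -9.43482141e-01],
       [-1.36980646e-04, -9.99997779e-01, -2.10299478e-03]]), 'contact_force': array([ 0.69938868,  0.11663091, -1.07942631]), 'moment': array([-0.02018559, -0.02773419,  0.00168226]), 'finger_gap': 0.08484688337186418}
```

View pics/scene0.png

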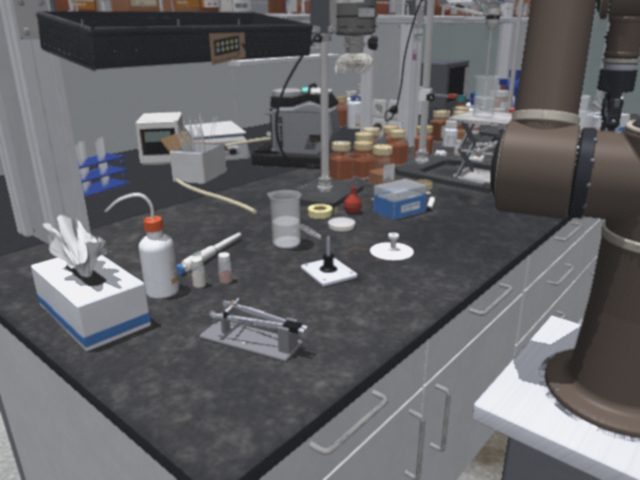

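View pics/top0.png

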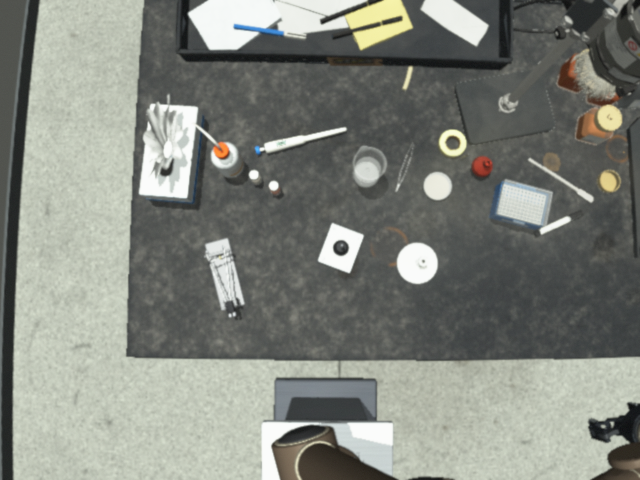

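```bash
python3 - <<'E'
from h import *
a=cv2.imread('pics/scene0.png');b=cv2.imread('pics/top0.png')
def crop(im,x,y,w,h,W=400,H=300): return cv2.resize(im[y:y+h,x:x+w],(W,H),interpolation=cv2.INTER_CUBIC)
m=np.vstack([np.hstack([crop(b,170,230,120,90),crop(b,310,210,140,105)]),np.hstack([crop(a,195,285,120,90),crop(a,295,215,120,90)])])
cv2.imwrite('pics/m1.png',m)
for n,u,v,z in [('top',422,262,.038),('top',341,247,.088),('top',224,243,.05),('top',234,312,.05)]: print(at_z(n,u,v,z))
d=np.load('pics/top0.npy'); print(at_depth('top',341,247,d[247,341]),at_depth('top',422,263,d[263,422]),at_depth('top',234,312,d[312,234]))
E
```

```text
[ 0.53793908 -0.22635912  0.038     ]
[ 0.56845341 -0.02957627  0.088     ]
[0.57934989 0.24850477 0.05      ]
[0.41561238 0.22131892 0.05      ]
[ 0.56911321 -0.0298456   0.08047128] [ 0.53527615 -0.22560226  0.04220229] [0.4157591  0.22046085 0.05587142]
```

View pics/m1.png

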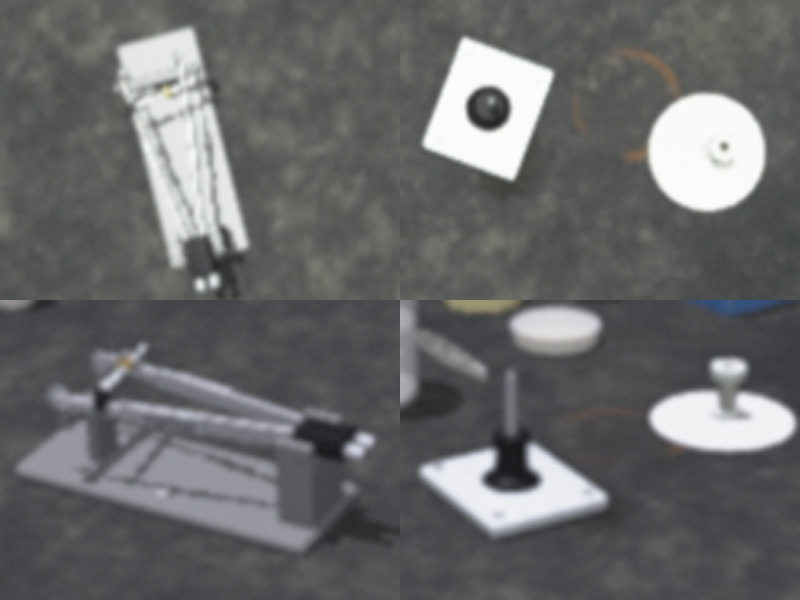

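```bash
python3 - <<'E'
from h import *
def cloud(n,f,c,rad,zl,zh):
    d=np.load(f'pics/{f}.npy'); P=[]
    u0,v0=proj(n,[*c,(zl+zh)/2]).round().astype(int)
    for v in range(max(0,v0-60),min(480,v0+60)):
        for u in range(max(0,u0-60),min(640,u0+60)):
            if d[v,u]>0:
                p=at_depth(n,u,v,d[v,u])
                if zl<p[2]<zh and np.hypot(*(p[:2]-c))<rad: P.append([*p,u,v])
    return np.array(P)
for nm,c,zl,zh in [('carr',(.537,-.226),.025,.05),('sheet',(.537,-.23),-.01,.008),('ped',(.569,-.03),.035,.055),('spin',(.569,-.03),.06,.1),('bow',(.42,.221),.04,.08)]:
  for n in('top','scene'):
    P=cloud(n,n+'0',c,.03 if nm!='sheet' else .06,zl,zh)
    if len(P): print(nm,n,len(P),P.mean(0).round(4),P.min(0).round(3)[:3],P.max(0).round(3)[:3],np.percentile(P[:,2],[50,90]).round(4))
# hand reads
g=lambda x,y,x0,y0,s:((x+.5)*s-.5+x0,(y+.5)*s-.5+y0)
ct=g(323,148,310,210,.35); cs=g(329,66,295,215,.3)
st=g(111,71,295,215,.3)
print('carrier top',tri([('top',*ct),('scene',*cs)]))
print(at_z('scene',*st,.088))
# foot corners
for q in [(64,37),(154,72),(114,181),(22,147)]: print('foot',at_z('top',*g(*q,310,210,.35),.012))
for q in [(21,173),(118,140),(208,192),(100,228)]: print('footS',at_z('scene',*g(*q,295,215,.3),.012))
print('pedblob',at_z('top',*g(89,108,310,210,.35),.03))
E
```

```text
Traceback (most recent call last):
  File "h.py", line 10, in at_depth
    o,r=ray(n,u,v); return o+r*d
        ~~~^^^^^^^
  File "h.py", line 6, in ray
    c,R,t=cal(n); a=np.array([(u-c['cx'])/c['fx'],(v-c['cy'])/c['fy']]); s=a.copy()
          ~~~^^^
  File "h.py", line 4, in cal
    c=optics.get_calibration(n); R=cv2.Rodrigues(np.array(c['rvec'],float))[0]; return c,R,np.array(c['tvec'],float).ravel()
ValueError: time passes only in moves, steps and waits
```

```bash
sed -i 's/^def cal(n):/import functools\n@functools.lru_cache(None)\ndef cal(n):/' h.py
cat >> h.py <<'E'
def cloud(n,f,c,rad,zl,zh):
    d=np.load(f'pics/{f}.npy'); P=[]
    u0,v0=proj(n,[*c,(zl+zh)/2]).round().astype(int)
    for v in range(max(0,v0-60),min(480,v0+60)):
        for u in range(max(0,u0-60),min(640,u0+60)):
            if d[v,u]>0:
                p=at_depth(n,u,v,d[v,u])
                if zl<p[2]<zh and np.hypot(*(p[:2]-c))<rad: P.append([*p,u,v])
    return np.array(P)
g=lambda x,y,x0,y0,s:((x+.5)*s-.5+x0,(y+.5)*s-.5+y0)
E
python3 - <<'E'
from h import *
for nm,c,zl,zh in [('carr',(.537,-.226),.025,.05),('sheet',(.537,-.23),-.01,.008),('ped',(.569,-.03),.035,.055),('spin',(.569,-.03),.06,.1),('bow',(.42,.221),.04,.08)]:
  for n in('top','scene'):
    P=cloud(n,n+'0',c,.03 if nm!='sheet' else .06,zl,zh)
    if len(P): print(nm,n,len(P),P.mean(0).round(4),P.min(0).round(3)[:3],P.max(0).round(3)[:3],np.percentile(P[:,2],[50,90]).round(4))
ct=g(323,148,310,210,.35); cs=g(329,66,295,215,.3)
st=g(111,71,295,215,.3)
print('carrier top',tri([('top',*ct),('scene',*cs)]))
print(at_z('scene',*st,.088))
for q in [(64,37),(154,72),(114,181),(22,147)]: print('foot',at_z('top',*g(*q,310,210,.35),.012))
for q in [(21,173),(118,140),(208,192),(100,228)]: print('footS',at_z('scene',*g(*q,295,215,.3),.012))
print('pedblob',at_z('top',*g(89,108,310,210,.35),.03))
E
```

```text
carr top 66 [ 5.404000e-01 -2.273000e-01  3.920000e-02  4.224697e+02  2.609545e+02] [ 0.531 -0.239  0.025] [ 0.55  -0.215  0.047] [0.0398 0.0444]
carr scene 70 [ 5.393000e-01 -2.237000e-01  3.540000e-02  3.934857e+02  2.363429e+02] [ 0.53  -0.236  0.025] [ 0.55  -0.215  0.042] [0.0367 0.0402]
sheet top 1711 [ 5.363000e-01 -2.298000e-01  1.400000e-03  4.207902e+02  2.636131e+02] [ 0.479 -0.29  -0.009] [ 0.597 -0.171  0.008] [0.0015 0.0053]
sheet scene 744 [ 5.330000e-01 -2.250000e-01  1.600000e-03  3.954704e+02  2.502245e+02] [ 0.478 -0.289 -0.002] [ 0.597 -0.17   0.008] [0.0016 0.0032]
ped top 72 [ 5.723000e-01 -3.110000e-02  4.560000e-02  3.410000e+02  2.469444e+02] [ 0.56  -0.043  0.04 ] [ 0.585 -0.019  0.052] [0.0453 0.0497]
ped scene 100 [ 5.7200e-01 -2.6200e-02  4.4000e-02  3.2842e+02  2.5596e+02] [ 0.561 -0.042  0.035] [ 0.588 -0.017  0.055] [0.045  0.0503]
spin top 11 [ 5.724000e-01 -3.070000e-02  7.990000e-02  3.413636e+02  2.456364e+02] [ 0.569 -0.034  0.064] [ 0.576 -0.028  0.091] [0.0817 0.0891]
spin scene 44 [ 5.742000e-01 -2.860000e-02  7.300000e-02  3.282955e+02  2.4261
[... 212 characters left out ...]
ne 281 [4.253000e-01 2.350000e-01 5.280000e-02 2.938292e+02 3.264947e+02] [0.406 0.216 0.04 ] [0.449 0.25  0.058] [0.0536 0.0572]
carrier top (array([ 0.54037104, -0.22717516,  0.03878434]), [np.float64(0.0014559925717432182), np.float64(0.0014559925717432711)])
[ 0.57470285 -0.02819357  0.088     ]
foot [ 0.63501004 -0.01018801  0.012     ]
foot [ 0.60531413 -0.08754341  0.012     ]
foot [ 0.51165042 -0.0534183   0.012     ]
foot [0.54014001 0.02519031 0.012     ]
footS [ 6.28039364e-01 -6.06685821e-04  1.20000000e-02]
footS [ 0.61300669 -0.08072245  0.012     ]
footS [ 0.51772689 -0.05477963  0.012     ]
footS [0.53791522 0.02674993 0.012     ]
pedblob [ 0.57238295 -0.0312328   0.03      ]
```

```bash
cat >> h.py <<'E'
def delta(p,yaw=None):
    s=manip.observe(); R=np.array(s['tcp_rot']); d=R.T@(np.array(p)-s['tool_pos'])
    Rt=R
    if yaw is not None:
        y=np.radians(yaw); z=np.array([np.cos(y),np.sin(y),0]); yy=np.array([0,0,-1.]); Rt=np.c_[np.cross(yy,z),yy,z]
    rv=np.degrees(cv2.Rodrigues(R.T@Rt)[0].ravel())
    print('pos',s['tool_pos'].round(4),'yaw',np.degrees(np.arctan2(R[1,2],R[0,2])).round(2),'gap',s['finger_gap'],'F',s['contact_force'].round(2),'t',s['time'])
    print('d tool mm',(d*1e3).round(1),'rot',rv.round(2),'d after turn',(Rt.T@(np.array(p)-s['tool_pos'])*1e3).round(1)); return d,rv
E
python3 -c "
from h import *
delta([.540,-.2265,.14],40)"
```

```text
pos [ 0.2069 -0.589   0.2302] yaw -70.65 gap 0.08484688337186418 F [ 0.7   0.12 -1.08] t 0.1
d tool mm [-434.4   90.7 -231.4] rot [ 7.0000e-02 -1.1065e+02 -1.2000e-01] d after turn [-63.6  90.2 488.2]
```

Call:
servo_tool --moves '[[[-0.031,0.006,-0.0165],[0,0,0],-1],[[-0.031,0.006,-0.0165],[0,0,0],-1],[[-0.031,0.006,-0.0165],[0,0,0],-1],[[-0.031,0.006,-0.0165],[0,0,0],-1],[[-0.031,0.006,-0.0165],[0,0,0],-1],[[-0.031,0.006,-0.0165],[0,0,0],-1],[[-0.031,0.006,-0.0165],[0,0,0],-1],[[-0.031,0.006,-0.0165],[0,0,0],-1],[[-0.031,0.006,-0.0165],[0,0,0],-1],[[-0.031,0.006,-0.0165],[0,0,0],-1]]'

```text
time: 0.93
tool_pos: [0.4455, -0.3296, 0.1706]
tcp_rot: [[-0.944, -0.001, 0.331], [-0.331, 0.0, -0.944], [0.0, -1.0, -0.001]]
contact_force: [1.3, -0.5, 1.3]
finger_gap: 0.0853
```

Call:
servo_tool --moves '[[[-0.031,0.006,-0.0165],[0,0,0],-1],[[-0.031,0.006,-0.0165],[0,0,0],-1],[[-0.031,0.006,-0.0165],[0,0,0],-1],[[-0.031,0.006,-0.0165],[0,0,0],-1],[[0,0,0],[0,-7,0],-1],[[0,0,0],[0,-7,0],-1],[[0,0,0],[0,-7,0],-1],[[0,0,0],[0,-7,0],-1],[[0,0,0],[0,-7,0],-1],[[0,0,0],[0,-7,0],-1]]'

```text
time: 1.77
tool_pos: [0.5396, -0.2275, 0.1466]
tcp_rot: [[-0.474, -0.001, 0.881], [-0.881, 0.001, -0.474], [0.0, -1.0, -0.001]]
contact_force: [0.8, 0.7, 0.4]
finger_gap: 0.0855
```

Call:
servo_tool --moves '[[[0,0,0],[0,-7,0],-1],[[0,0,0],[0,-7,0],-1],[[0,0,0],[0,-7,0],-1],[[0,0,0],[0,-7,0],-1],[[0,0,0],[0,-7,0],-1],[[0,0,0],[0,-7,0],-1],[[0,0,0],[0,-7,0],-1],[[0,0,0],[0,-7,0],-1],[[0,0,0],[0,-7,0],-1],[[0,0,0],[0,0,0],-1]]'

```text
time: 2.6
tool_pos: [0.5396, -0.2277, 0.1467]
tcp_rot: [[0.566, -0.001, 0.824], [-0.824, 0.001, 0.566], [-0.001, -1.0, -0.001]]
contact_force: [-0.2, 0.2, 0.6]
finger_gap: 0.0856
```

```bash
python3 -c "
from h import *
delta([.540,-.2265,.016],40)"
```

```text
pos [ 0.5396 -0.2277  0.1467] yaw 34.47 gap 0.08556568371829028 F [-0.19  0.17  0.57] t 2.6
d tool mm [ -0.6 130.7   1.1] rot [ 0.03 -5.53 -0.06] d after turn [ -0.6 130.7   1.1]
```

Call:
servo_tool --moves '[[[0,0.024,0.001],[0,0,0],-1],[[0,0.024,0],[0,0,0],-0.6],[[0,0.024,0],[0,0,0],-0.4],[[0,0.024,0],[0,0,0],-0.2],[[0,0.016,0],[0,0,0],0],[[0,0.01,0],[0,0,0],0.1],[[0,0.006,0],[0,0,0],0.1],[[0,0.004,0],[0,0,0],0.1],[[0,0,0],[0,0,0],0.2],[[0,0,0],[0,0,0],0.2]]'

```text
time: 3.43
tool_pos: [0.5416, -0.2277, 0.0161]
tcp_rot: [[0.564, 0.001, 0.826], [-0.826, -0.001, 0.564], [0.001, -1.0, 0.001]]
contact_force: [0.5, -0.4, 0.7]
finger_gap: 0.0345
```

```bash
python3 - <<'E'
from h import *
delta([.540,-.2265,.014])
a,d=snap('scene','s2'); b,_=snap('top','t2')
crop=lambda im,x,y,w,h,W=400,H=300: cv2.resize(im[y:y+h,x:x+w],(W,H),interpolation=cv2.INTER_CUBIC)
cv2.imwrite('pics/m2.png',np.hstack([crop(a,353,195,80,60,400,300),crop(b,382,230,80,60)]))
E
```

```text
pos [ 0.5416 -0.2277  0.0161] yaw 34.32 gap 0.03446230449864936 F [ 0.47 -0.38  0.66] t 3.4333
d tool mm [-2.   2.1 -0.6] rot [0. 0. 0.] d after turn [-2.   2.1 -0.6]
```

View pics/m2.png

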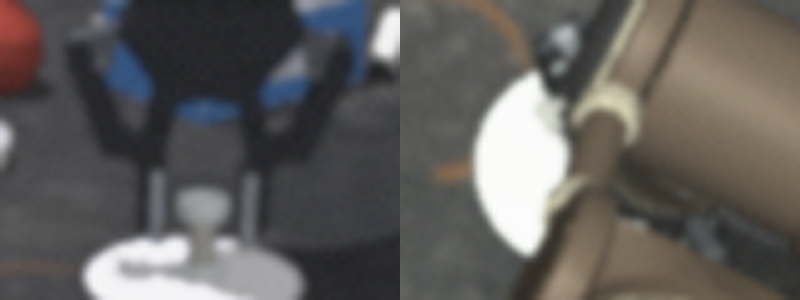

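Call:
servo_tool --moves '[[[-0.001,0.001,0],[0,0,0],0.25],[[0,0,0],[0,0,0],0.3],[[0,0,0],[0,0,0],0.35],[[0,0,0],[0,0,0],0.4],[[0,0,0],[0,0,0],0.45],[[0,0,0],[0,0,0],1],[[0,0,0],[0,0,0],1],[[0,0,0],[0,0,0],1],[[0,0,0],[0,0,0],1],[[0,0,0],[0,0,0],1]]'

```text
time: 4.37
tool_pos: [0.5405, -0.2267, 0.0148]
tcp_rot: [[0.564, 0.0, 0.826], [-0.826, -0.0, 0.564], [0.0, -1.0, 0.0]]
contact_force: [-1.9, 1.0, 6.1]
finger_gap: 0.0217
```

Call:
servo_tool --moves '[[[0,-0.005,0],[0,0,0],1],[[0,-0.015,0],[0,0,0],1],[[0,-0.02,0],[0,0,0],1],[[0,-0.025,0],[0,0,0],1],[[0,-0.025,0],[0,0,0],1],[[0,-0.015,0],[0,0,0],1],[[0,-0.005,0],[0,0,0],1],[[0,0,0],[0,0,0],1],[[0,0,0],[0,0,0],1],[[0,0,0],[0,0,0],1]]'

```text
time: 5.2
tool_pos: [0.539, -0.2259, 0.1225]
tcp_rot: [[0.564, -0.003, 0.826], [-0.826, 0.001, 0.564], [-0.003, -1.0, -0.002]]
contact_force: [0.3, 0.4, -0.7]
finger_gap: 0.0216
```

```bash
python3 - <<'E'
from h import *
# carrier was at top-cam (.5404,-.2273), stand (.5724,-.031): shift
s=manip.observe(); p=s['tool_pos']; print(p)
delta([.5730,-.0303,p[2]])
delta([.5730,-.0303,.124])
E
```

```text
[ 0.53897961 -0.22589717  0.12245766]
pos [ 0.539  -0.2259  0.1225] yaw 34.35 gap 0.021640485431583173 F [ 0.28  0.37 -0.73] t 5.2
d tool mm [-142.3    0.2  138.5] rot [0. 0. 0.] d after turn [-142.3    0.2  138.5]
pos [ 0.539  -0.2259  0.1225] yaw 34.35 gap 0.021640485431583173 F [ 0.28  0.37 -0.73] t 5.2
d tool mm [-142.3   -1.4  138.5] rot [0. 0. 0.] d after turn [-142.3   -1.4  138.5]
```

Call:
servo_tool --moves '[[[-0.01,0,0.01],[0,0,0],1],[[-0.02,0,0.02],[0,0,0],1],[[-0.025,0,0.024],[0,0,0],1],[[-0.025,0,0.024],[0,0,0],1],[[-0.025,0,0.024],[0,0,0],1],[[-0.02,0,0.02],[0,0,0],1],[[-0.012,0,0.011],[0,0,0],1],[[-0.005,0,0.005],[0,0,0],1],[[0,0,0],[0,0,0],1],[[0,0,0],[0,0,0],1]]'

```text
time: 6.03
tool_pos: [0.5735, -0.0312, 0.1235]
tcp_rot: [[0.565, -0.001, 0.825], [-0.825, -0.0, 0.565], [-0.001, -1.0, -0.001]]
contact_force: [0.7, 0.1, -0.6]
finger_gap: 0.0213
```

```bash
python3 - <<'E'
from h import *
s=manip.observe(); p=s['tool_pos']
delta([.5730,-.0303,p[2]])
a,d=snap('scene','s3'); b,_=snap('top','t3')
crop=lambda im,x,y,w,h,W=400,H=300: cv2.resize(im[y:y+h,x:x+w],(W,H),interpolation=cv2.INTER_CUBIC)
cv2.imwrite('pics/m3.png',np.hstack([crop(a,288,190,80,75,640,600)]))
for n in('scene','top'):
  P=cloud(n,n[0]+'3',(.573,-.03),.03,.06,.088); print(n,len(P),P.mean(0).round(4) if len(P) else '')
E
```

```text
pos [ 0.5735 -0.0312  0.1235] yaw 34.41 gap 0.021303123347425203 F [ 0.74  0.13 -0.6 ] t 6.0333
d tool mm [-1.   0.   0.1] rot [0. 0. 0.] d after turn [-1.   0.   0.1]
scene 41 [ 5.744000e-01 -2.860000e-02  7.340000e-02  3.282195e+02  2.424146e+02]
top 0
```

View pics/m3.png

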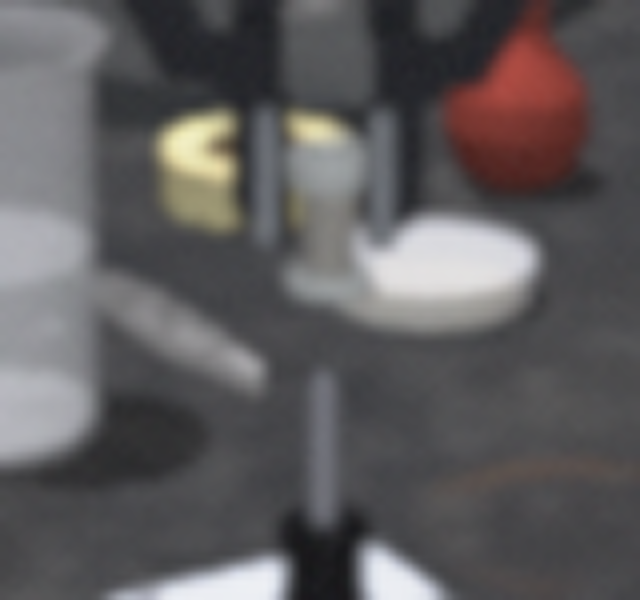

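```bash
python3 - <<'E'
from h import *
d=np.load('pics/s3.npy')
x=np.array([.565,-.825,0]); z=np.array([.825,.565,0])
def reg(u0,u1,v0,v1,dx):
    Q=np.array([at_depth('scene',u,v,d[v,u]) for v in range(v0,v1) for u in range(u0,u1) if d[v,u]>0])
    o=np.median(Q,0); print(len(Q),o.round(4),'x',round((o@x)*1e3+dx,2),'z',round(o@z*1e3,2),'sd',(Q@x).std()*1e3)
reg(327,331,216,222,7*.9)   # core
reg(326,333,209,213,12*.9)   # upper flange
reg(326,333,224,226,12*.9)   # lower flange
reg(328,329,240,256,3.5*.95) # spindle
p=manip.observe()['tool_pos']; print('tcp x z',p@x*1e3,p@z*1e3)
# bench top cam: carrier & spindle
for q in ([.5404,-.2273,0],[.5724,-.031,0]): print(np.array(q)@x*1e3,np.array(q)@z*1e3)
E
```

```text
24 [ 0.5716 -0.0265  0.127 ] x 351.14 z 456.54 sd 1.6615955812696845
27 [ 0.5686 -0.0248  0.1465] x 352.5 z 455.08 sd 2.325569085905114
14 [ 0.5701 -0.0262  0.1157] x 354.51 z 455.56 sd 1.624049461190191
16 [ 0.5738 -0.0271  0.0625] x 349.84 z 458.07 sd 2.120910557724541
tcp x z 350.7853083954222 455.05463976894066
492.84849999999994 317.40549999999996
348.981 454.715
```

Call:
servo_tool --moves '[[[-0.0017,0,0.0005],[0,0,0],1],[[0,0.004,0],[0,0,0],1],[[0,0.006,0],[0,0,0],1],[[0,0.005,0],[0,0,0],1],[[0,0.003,0],[0,0,0],1],[[0,0.002,0],[0,0,0],1],[[0,0.002,0],[0,0,0],1],[[0,0.002,0],[0,0,0],1],[[0,0,0],[0,0,0],1],[[0,0,0],[0,0,0],1]]'

```text
time: 6.97
tool_pos: [0.5735, -0.0297, 0.1002]
tcp_rot: [[0.564, -0.0, 0.825], [-0.825, 0.0, 0.564], [-0.0, -1.0, -0.0]]
contact_force: [0.5, -0.2, -0.7]
finger_gap: 0.021
```

```bash
python3 - <<'E'
from h import *
s=manip.observe(); print(s['moment'].round(3)); delta([.5726,-.0305,.0598])
a,d=snap('scene','s4')
cv2.imwrite('pics/m4.png',cv2.resize(a[190:265,288:368],(640,600),interpolation=cv2.INTER_CUBIC))
E
```

```text
[-0.011  0.032 -0.032]
pos [ 0.5735 -0.0297  0.1002] yaw 34.36 gap 0.020963879948550066 F [ 0.53 -0.21 -0.66] t 6.9667
d tool mm [ 0.2 40.4 -1.3] rot [0. 0. 0.] d after turn [ 0.2 40.4 -1.3]
```

View pics/m4.png

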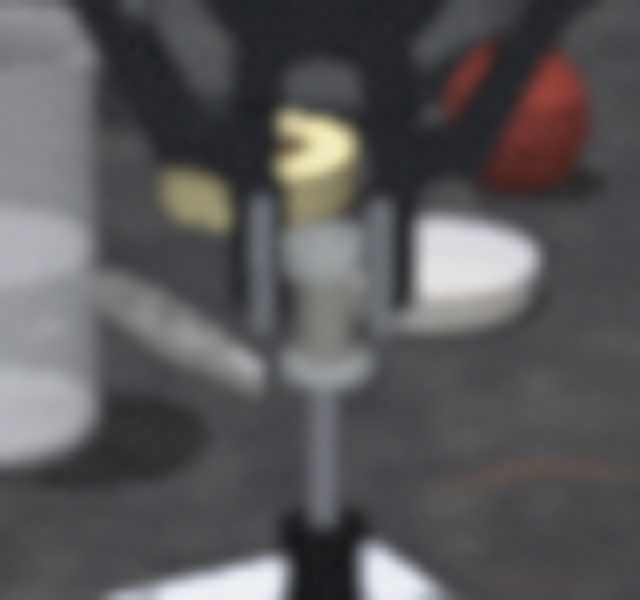

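Call:
servo_tool --moves '[[[0,0,0.0007],[0,0,0],1],[[0,0.0015,0],[0,0,0],1],[[0,0.0015,0],[0,0,0],1],[[0,0.0015,0],[0,0,0],1],[[0,0.0015,0],[0,0,0],1],[[0,0.0015,0],[0,0,0],1],[[0,0.0015,0],[0,0,0],1],[[0,0.0015,0],[0,0,0],1],[[0,0.0015,0],[0,0,0],1],[[0,0,0],[0,0,0],1]]'

```text
time: 7.85
tool_pos: [0.5738, -0.0293, 0.0878]
tcp_rot: [[0.564, -0.001, 0.826], [-0.826, 0.0, 0.564], [-0.0, -1.0, -0.001]]
contact_force: [0.0, -0.1, -1.0]
finger_gap: 0.0212
```

Call:
servo_tool --moves '[[[0,0.003,0],[0,0,0],1],[[0,0.003,0],[0,0,0],1],[[0,0.003,0],[0,0,0],1],[[0,0.003,0],[0,0,0],1],[[0,0.003,0],[0,0,0],1],[[0,0.003,0],[0,0,0],1],[[0,0.003,0],[0,0,0],1],[[0,0.002,0],[0,0,0],1],[[0,0.0015,0],[0,0,0],1],[[0,0,0],[0,0,0],1]]'

```text
time: 8.68
tool_pos: [0.5738, -0.0293, 0.0633]
tcp_rot: [[0.564, -0.001, 0.826], [-0.826, 0.0, 0.564], [-0.001, -1.0, -0.001]]
contact_force: [-0.3, -0.2, -0.3]
finger_gap: 0.0212
```

Call:
servo_tool --moves '[[[0,0.001,0],[0,0,0],1],[[0,0.001,0],[0,0,0],1],[[0,0.001,0],[0,0,0],1],[[0,0.0005,0],[0,0,0],1],[[0,0,0],[0,0,0],1],[[0,0,0],[0,0,0],1],[[0,0,0],[0,0,0],1],[[0,0,0],[0,0,0],1],[[0,0,0],[0,0,0],1],[[0,0,0],[0,0,0],1]]'

```text
time: 9.52
tool_pos: [0.5742, -0.0294, 0.0604]
tcp_rot: [[0.564, 0.0, 0.826], [-0.826, -0.0, 0.564], [0.0, -1.0, 0.0]]
contact_force: [0.5, -0.0, -0.0]
finger_gap: 0.0215
```

Call:
servo_tool --moves '[[[0,0.0005,0],[0,0,0],1],[[0,0.0005,0],[0,0,0],1],[[0,0,0],[0,0,0],1],[[0,0,0],[0,0,0],1],[[0,0,0],[0,0,0],0.45],[[0,0,0],[0,0,0],0.4],[[0,0,0],[0,0,0],0.35],[[0,0,0],[0,0,0],0.3],[[0,0,0],[0,0,0],0.2],[[0,0,0],[0,0,0],0.1]]'

```text
time: 10.35
tool_pos: [0.5742, -0.0293, 0.0593]
tcp_rot: [[0.564, 0.0, 0.826], [-0.826, 0.0, 0.564], [0.0, -1.0, 0.0]]
contact_force: [0.5, -0.6, 0.4]
finger_gap: 0.0385
```

```bash
python3 - <<'E'
from h import *
delta([.5726,-.0305,.0598])
a,d=snap('scene','s5')
cv2.imwrite('pics/m5.png',cv2.resize(a[205:280,288:368],(640,600),interpolation=cv2.INTER_CUBIC))
E
```

```text
pos [ 0.5742 -0.0293  0.0593] yaw 34.35 gap 0.03852562234874984 F [ 0.5  -0.6   0.41] t 10.35
d tool mm [ 0.1 -0.5 -1.9] rot [0. 0. 0.] d after turn [ 0.1 -0.5 -1.9]
```

View pics/m5.png

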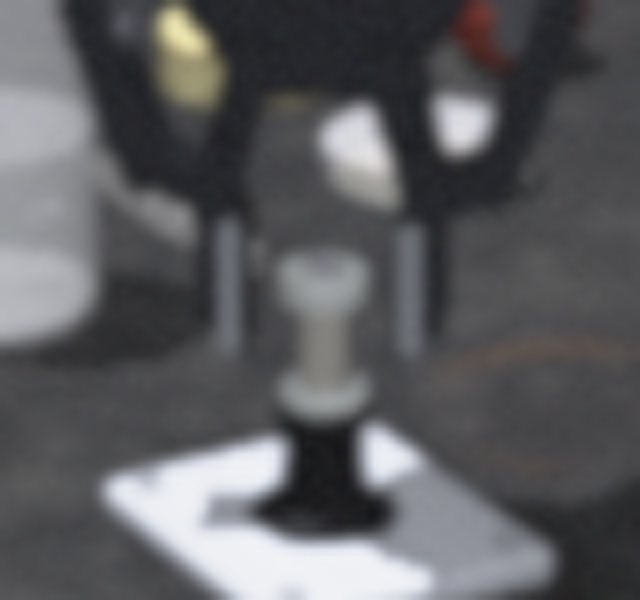

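```bash
python3 - <<'E'
from h import *
T=lambda x,y:('top',*g(x,y,170,230,.3)); S=lambda x,y:('scene',*g(x,y-300,195,285,.3))
b=tri([T(201,256),S(326,440)]); r=tri([T(167,91),S(124,363)]); print('block',b,'rider',r)
bt=b[0]; rt=r[0]; d=(rt-bt)[:2]; print(np.linalg.norm(d),np.degrees(np.arctan2(d[1],d[0])))
# cradle plate corners
C=[at_z(*T(*q),.004) for q in [(117,46),(193,28),(248,248),(178,267)]]; print(np.round(C,4)); m=((C[0]+C[1])-(C[2]+C[3]))/2; print(np.linalg.norm(m),np.degrees(np.arctan2(m[1],m[0])),np.mean(C,0))
for n in('top','scene'):
    P=cloud(n,n+'0',(.48,.24),.12,.044,.075); xy=P[:,:2]-P[:,:2].mean(0); u,s,vt=np.linalg.svd(xy,full_matrices=False); print(n,len(P),P[:,:3].mean(0),np.degrees(np.arctan2(vt[0,1],vt[0,0])))
E
```

```text
block (array([0.42948236, 0.23210941, 0.04931434]), [np.float64(0.0012151101854456189), np.float64(0.0012151101854456184)]) rider (array([0.54609614, 0.25719455, 0.06044546]), [np.float64(0.0013886052398103409), np.float64(0.0013886052398104681)])
0.11928134342508272 12.140067989509827
[[0.5822 0.3041 0.004 ]
 [0.596  0.2476 0.004 ]
 [0.4341 0.2037 0.004 ]
 [0.4196 0.2551 0.004 ]]
0.16873011668693624 15.987374549650628 [0.50796809 0.25261597 0.004     ]
top 476 [0.48500395 0.24741563 0.05380658] -164.6229121292596
scene 1168 [0.48655032 0.25239358 0.05236913] -164.10007802300362
```

Call:
servo_tool --moves '[[[0,0,0],[0,0,0],-0.3],[[0,-0.005,0],[0,0,0],-0.3],[[0,-0.015,0],[0,0,0],-0.4],[[0,-0.025,0],[0,0,0],-0.41],[[0,-0.03,0],[0,0,0],-0.41],[[0,-0.02,0],[0,0,0],-0.41],[[-0.02,0,0.0075],[0,0,0],-0.41],[[-0.03,0,0.0112],[0,0,0],-0.41],[[-0.035,0,0.013],[0,0,0],-0.41],[[-0.035,0,0.013],[0,0,0],-0.41]]'

```text
time: 11.23
tool_pos: [0.5433, 0.0957, 0.1552]
tcp_rot: [[0.563, 0.001, 0.827], [-0.827, 0.0, 0.563], [0.001, -1.0, 0.001]]
contact_force: [0.5, -0.4, -0.1]
finger_gap: 0.06
```

Call:
servo_tool --moves '[[[-0.035,0,0.013],[0,0,0],-0.41],[[-0.035,0,0.013],[0,0,0],-0.41],[[-0.035,0,0.013],[0,0,0],-0.41],[[-0.03,0,0.0112],[0,0,0],-0.41],[[-0.018,0,0.007],[0,0,0],-0.41],[[0,0,0],[0,-7,0],-0.41],[[0,0,0],[0,-7,0],-0.41],[[0,0,0],[0,-7,0],-0.41],[[0,0,0],[0,-7,0],-0.41],[[0,0,0],[0,-7,0],-0.41]]'

```text
time: 12.07
tool_pos: [0.5041, 0.2538, 0.1547]
tcp_rot: [[0.938, 0.0, 0.346], [-0.346, 0.0, 0.938], [0.0, -1.0, 0.0]]
contact_force: [0.0, -0.6, 0.5]
finger_gap: 0.0598
```

Call:
servo_tool --moves '[[[0,0,0],[0,-7,0],-0.41],[[0,0,0],[0,-7,0],-0.41],[[0,0,0],[0,-7,0],-0.41],[[0,0,0],[0,-7,0],-0.41],[[0,0,0],[0,-7,0],-0.41],[[0,0,0],[0,-1.6,0],-0.41],[[0,0,0],[0,0,0],-0.41],[[0,0,0],[0,0,0],-0.41],[[0,0,0],[0,0,0],-0.41],[[0,0,0],[0,0,0],-0.41]]'

```text
time: 12.9
tool_pos: [0.5042, 0.2536, 0.1544]
tcp_rot: [[0.962, 0.0, -0.274], [0.274, 0.0, 0.962], [0.0, -1.0, 0.0]]
contact_force: [0.4, 0.1, 0.3]
finger_gap: 0.0601
```

```bash
python3 - <<'E'
from h import *
delta([.5045,.2536,.031],106)
b=cv2.imread('pics/top0.png'); a=cv2.imread('pics/scene0.png')
ax=np.array([np.cos(np.radians(16)),np.sin(np.radians(16)),0]); ay=np.array([-ax[1],ax[0],0]); o=np.array([.5045,.2536,.0505])-.07*ax
def draw(n,im,x0,y0,s,W,H):
    im=cv2.resize(im[y0:y0+int(H/s),x0:x0+int(W/s)],(W,H),interpolation=cv2.INTER_CUBIC)
    for x,y,z in [(-23,9,6.5),(-23,-9,6.5),(7,9,6.5),(7,-9,6.5),(70,0,0),(53,15,5),(87,17,5),(53,-15,5),(87,-17,5),(134,19,0),(134,-19,0),(119,0,-50)]:
        u,v=proj(n,o+ax*x/1e3+ay*y/1e3+np.array([0,0,z/1e3])); cv2.circle(im,(int((u-x0+.5)*s),int((v-y0+.5)*s)),2,(0,0,255),-1)
    return im
cv2.imwrite('pics/m6.png',np.hstack([draw('top',b,195,232,6,330,540),draw('scene',a,198,292,4,460,540)]))
E
```

```text
pos [0.5042 0.2536 0.1544] yaw 105.92 gap 0.06007876404727964 F [0.38 0.06 0.26] t 12.9
d tool mm [ 3.000e-01  1.234e+02 -1.000e-01] rot [-0.   -0.08  0.  ] d after turn [ 3.000e-01  1.234e+02 -1.000e-01]
```

View pics/m6.png

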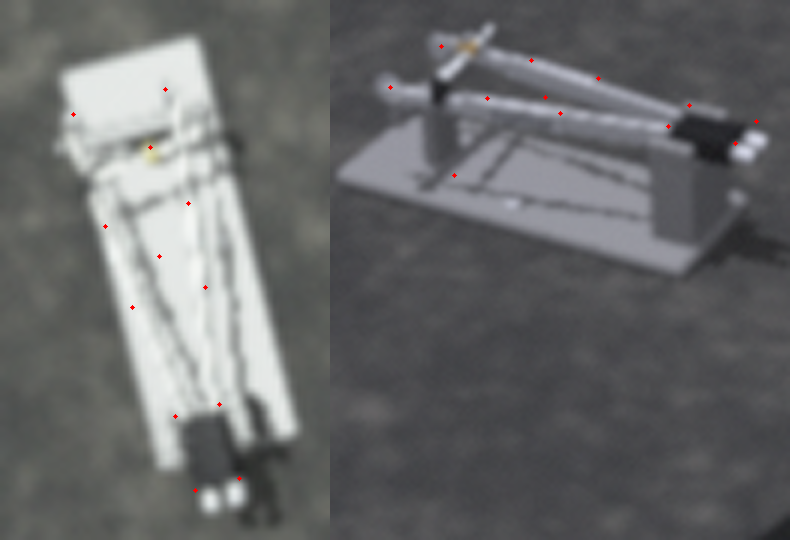

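Call:
servo_tool --moves '[[[0,0.015,-0.0007],[0,0,0],-0.41],[[0,0.025,0],[0,0,0],-0.41],[[0,0.025,0],[0,0,0],-0.3],[[0,0.02,0],[0,0,0],-0.2],[[0,0.015,0],[0,0,0],-0.1],[[0,0.011,0],[0,0,0],0],[[0,0.008,0],[0,0,0],0],[[0,0.004,0],[0,0,0],0],[[0,0,0],[0,0,0],0],[[0,0,0],[0,0,0],0]]'

```text
time: 13.73
tool_pos: [0.505, 0.2531, 0.0318]
tcp_rot: [[0.961, 0.001, -0.275], [0.275, 0.0, 0.961], [0.001, -1.0, 0.0]]
contact_force: [-0.3, 0.6, 0.9]
finger_gap: 0.0426
```

Call:
servo_tool --moves '[[[0,0,0],[0,0,0],0.05],[[0,0,0],[0,0,0],0.1],[[0,0,0],[0,0,0],0.13],[[0,0,0],[0,0,0],0.16],[[0,0,0],[0,0,0],0.18],[[0,0,0],[0,0,0],0.2],[[0,0,0],[0,0,0],0.22],[[0,0,0],[0,0,0],0.24],[[0,0,0],[0,0,0],0.24],[[0,0,0],[0,0,0],0.24]]'

```text
time: 14.57
tool_pos: [0.5057, 0.2535, 0.0328]
tcp_rot: [[0.961, 0.003, -0.275], [0.275, 0.001, 0.961], [0.003, -1.0, 0.0]]
contact_force: [-0.6, 0.5, 5.7]
finger_gap: 0.0324
```

Call:
servo_tool --moves '[[[0,0,0],[0,0,0],0.28],[[0,0,0],[0,0,0],0.28],[[0,-0.003,0],[0,0,0],0.28],[[0,-0.006,0],[0,0,0],0.28],[[0,-0.01,0],[0,0,0],0.28],[[0,-0.015,0],[0,0,0],0.28],[[0,-0.02,0],[0,0,0],0.28],[[0,-0.02,0],[0,0,0],0.28],[[0,-0.015,0],[0,0,0],0.28],[[0,-0.006,0],[0,0,0],0.28]]'

```text
time: 15.4
tool_pos: [0.5059, 0.2534, 0.1293]
tcp_rot: [[0.961, 0.004, -0.275], [0.275, 0.002, 0.961], [0.004, -1.0, 0.0]]
contact_force: [-0.0, -0.6, 0.0]
finger_gap: 0.0311
```

```bash
python3 - <<'E'
from h import *
delta([.30,.50,.30],106)
a,d=snap('scene','s7')
s=manip.observe()
print(proj('scene',s['tool_pos']),proj('scene',[.3,.5,.3]),proj('scene',[.3,.46,.25]))
for p in([.3,.5,.25],[.3,.45,.25],[.25,.5,.25]): print(p,proj('scene',np.array(p)+[.11,.03,0]))
u,v=proj('scene',s['tool_pos']+[.04,.01,.02]).astype(int); cv2.imwrite('pics/m7.png',cv2.resize(a[v-50:v+50,u-60:u+60],(720,600),interpolation=cv2.INTER_CUBIC)); print(u,v)
E
```

```text
pos [0.5059 0.2534 0.1293] yaw 105.95 gap 0.0311296972741135 F [-0.02 -0.61  0.02] t 15.4
d tool mm [-129.4 -171.1  293.7] rot [-0.03 -0.05  0.25] d after turn [-130.  -170.7  293.7]
[247.66593067 272.61046802] [187.18930223 257.26341126] [225.17514626 290.11365787]
[0.3, 0.5, 0.25] [105.15656655 282.70791931]
[0.3, 0.45, 0.25] [146.99647775 267.02539084]
[0.25, 0.5, 0.25] [130.78701278 297.38891505]
225 256
```

View pics/m7.png

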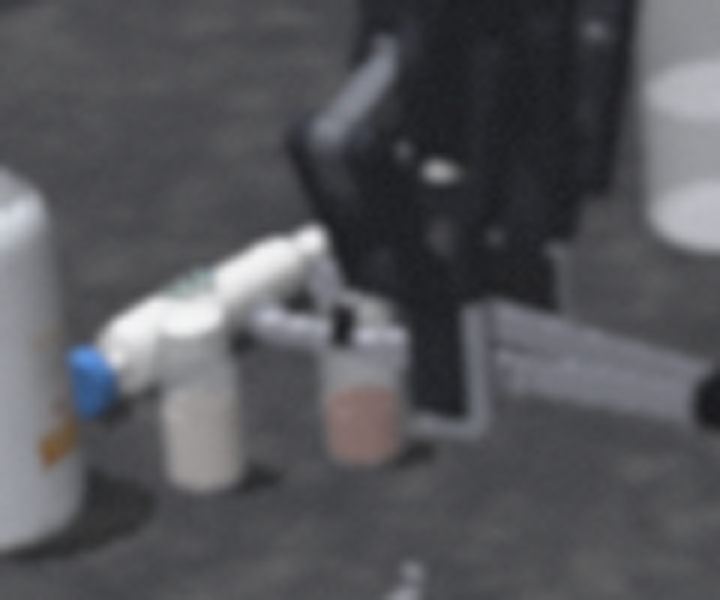

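Call:
servo_tool --moves '[[[0,-0.015,0],[0,0,0],0.28],[[0,-0.03,0],[0,0,0],0.28],[[0,-0.034,0],[0,0,0],0.28],[[0,-0.034,0],[0,0,0],0.28],[[-0.01,-0.03,0.01],[0,0,0],0.28],[[-0.02,-0.018,0.018],[0,0,0],0.28],[[-0.025,-0.01,0.023],[0,0,0],0.28],[[-0.025,0,0.023],[0,0,0],0.28],[[-0.025,0,0.023],[0,0,0],0.28],[[-0.025,0,0.023],[0,0,0],0.28]]'

```text
time: 16.28
tool_pos: [0.3446, 0.3324, 0.2965]
tcp_rot: [[0.962, -0.001, -0.274], [0.274, -0.001, 0.962], [-0.001, -1.0, -0.0]]
contact_force: [-0.3, 1.0, -0.6]
finger_gap: 0.0312
```

Call:
servo_tool --moves '[[[-0.025,0,0.023],[0,0,0],0.28],[[-0.025,0,0.023],[0,0,0],0.28],[[-0.025,0,0.023],[0,0,0],0.28],[[-0.025,0,0.023],[0,0,0],0.28],[[-0.025,0,0.023],[0,0,0],0.28],[[-0.025,0,0.023],[0,0,0],0.28],[[-0.02,0,0.017],[0,0,0],0.28],[[-0.01,0,0.008],[0,0,0],0.28],[[0,0,0],[0,-4,0],0.28],[[0,0,0],[0,-7,0],0.28]]'

```text
time: 17.12
tool_pos: [0.1271, 0.4393, 0.296]
tcp_rot: [[0.888, -0.001, -0.459], [0.459, -0.002, 0.888], [-0.002, -1.0, -0.002]]
contact_force: [-0.5, 0.1, -0.6]
finger_gap: 0.0312
```

Call:
servo_tool --moves '[[[0,0,0],[0,-7,0],0.28],[[0,0,0],[0,-7,0],0.28],[[0,0,0],[0,-7,0],0.28],[[0,0,0],[0,-7,0],0.28],[[0,0,0],[0,-7,0],0.28],[[0,0,0],[0,-7,0],0.28],[[0,0,0],[0,-7,0],0.28],[[0,0,0],[0,-7,0],0.28],[[0,0,0],[0,-7,0],0.28],[[0,0,0],[0,-7,0],0.28]]'

```text
time: 17.95
tool_pos: [0.1282, 0.4389, 0.296]
tcp_rot: [[-0.127, -0.001, -0.992], [0.992, -0.002, -0.127], [-0.002, -1.0, 0.001]]
contact_force: [0.2, -0.2, -0.3]
finger_gap: 0.0312
```

Call:
servo_tool --moves '[[[0,0,0],[0,-7,0],0.28],[[0,0,0],[0,-7,0],0.28],[[0,0,0],[0,-5,0],0.28],[[0,0,0],[0,-3,0],0.28],[[0,0,0],[0,0,0],0.28],[[0,0,0],[0,0,0],0.3],[[0,0,0],[0,0,0],0.32],[[0,0,0],[0,0,0],0.32],[[0,0,0],[0,0,0],0.32],[[0,0,0],[0,0,0],0.32]]'

```text
time: 18.78
tool_pos: [0.1285, 0.4397, 0.2972]
tcp_rot: [[-0.484, -0.0, -0.875], [0.875, -0.0, -0.484], [-0.0, -1.0, 0.0]]
contact_force: [1.1, -0.3, -0.0]
finger_gap: 0.0294
```

```bash
python3 - <<'E'
from h import *
delta([.13,.44,.30],210)
a,d=snap('scene','s8'); s=manip.observe(); R=s['tcp_rot']; bar=s['tool_pos']+R[:,0]*.0435-R[:,1]*.029; print(proj('scene',bar),s['joint_positions'][5])
u,v=proj('scene',bar).astype(int); x0,y0=max(u-60,0),max(v-45,0); print(x0,y0); cv2.imwrite('pics/m8.png',cv2.resize(a[y0:y0+90,x0:x0+120],(800,600),interpolation=cv2.INTER_CUBIC))
E
```

```text
pos [0.1285 0.4397 0.2972] yaw -151.06 gap 0.02941054271675233 F [ 1.14 -0.26 -0.01] t 18.7833
d tool mm [-0.5 -2.8 -1.4] rot [-0.01 -1.06 -0.  ] d after turn [-0.5 -2.8 -1.4]
[373.89350221 284.02030507] -2.4553199755988953
313 239
```

View pics/m8.png

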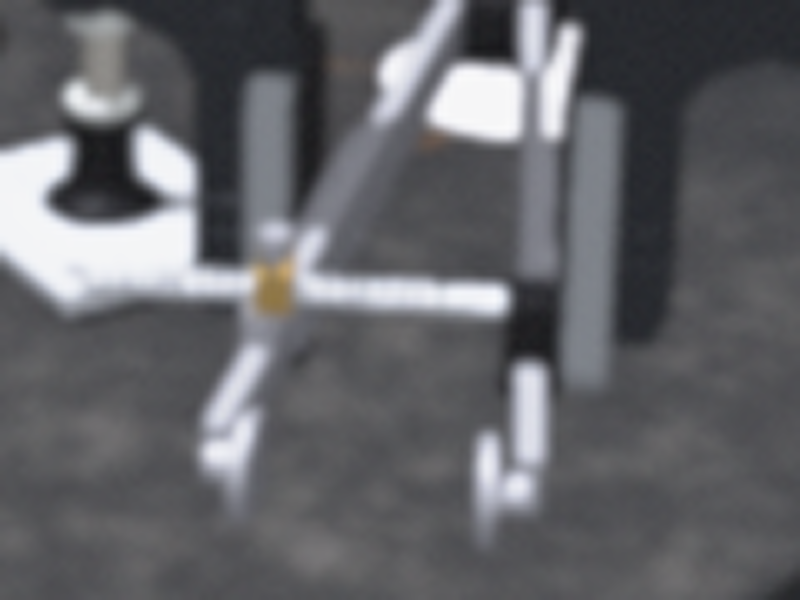

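Call:
servo_tool --moves '[[[0.012,-0.006,0.001],[0,0,0],0.32],[[0.022,-0.012,0.003],[0,0,0],0.32],[[0.025,-0.014,0.003],[0,0,0],0.32],[[0.025,-0.014,0.003],[0,0,0],0.32],[[0.025,-0.014,0.003],[0,0,0],0.32],[[0.02,-0.012,0.002],[0,0,0],0.32],[[0.012,-0.008,0.001],[0,0,0],0.32],[[0.005,-0.002,0],[0,0,0],0.32],[[0,0,0],[0,0,0],0.32],[[0,0,0],[0,0,0],0.32]]'

```text
time: 19.67
tool_pos: [0.0437, 0.5595, 0.3787]
tcp_rot: [[-0.484, 0.0, -0.875], [0.875, -0.001, -0.484], [-0.001, -1.0, 0.001]]
contact_force: [0.3, -0.0, -0.6]
finger_gap: 0.0292
```

```bash
python3 - <<'E'
from h import *
a,d=snap('scene','c32'); s=manip.observe(); R=s['tcp_rot']; bar=s['tool_pos']+R[:,0]*.0435-R[:,1]*.029; print(s['tool_pos'],s['finger_gap'],proj('scene',bar))
h=cv2.cvtColor(a,cv2.COLOR_BGR2HSV); m=(h[...,0]>12)&(h[...,0]<32)&(h[...,1]>90)&(h[...,2]>70)
n,l,st,c=cv2.connectedComponentsWithStats(m.astype(np.uint8)); print([ (st[i],c[i].round(1)) for i in range(1,n) if st[i][4]>12])
E
```

```text
[0.04395011 0.55902551 0.37841349] 0.02927837310228452 [379.47719267 268.52744432]
[(array([ 78,   1,  17,   8, 113], dtype=int32), array([86.6,  4.5])), (array([175,   0,  24,   8, 167], dtype=int32), array([187.1,   3.5])), (array([201,   0,   3,   7,  19], dtype=int32), array([202.1,   2.7])), (array([162, 136,  17,  14, 119], dtype=int32), array([169.7, 142.3])), (array([339, 258,  10,  14, 100], dtype=int32), array([343.6, 264.8])), (array([172, 278,   5,   5,  14], dtype=int32), array([173.9, 279.8]))]
```

Call:
servo_tool --moves '[[[0,0,0],[0,0,0],0.33],[[0,0,0],[0,0,0],0.34],[[0,0,0],[0,0,0],0.35],[[0,0,0],[0,0,0],0.35],[[0,0,0],[0,0,0],0.35],[[0,0,0],[0,0,0],0.35],[[0,0,0],[0,0,0],0.35],[[0,0,0],[0,0,0],0.35],[[0,0,0],[0,0,0],0.35],[[0,0,0],[0,0,0],0.35]]'

```text
time: 20.55
tool_pos: [0.0438, 0.5597, 0.3793]
tcp_rot: [[-0.484, -0.0, -0.875], [0.875, -0.0, -0.484], [-0.0, -1.0, 0.0]]
contact_force: [-0.4, -0.0, -0.9]
finger_gap: 0.0278
```

```bash
python3 - <<'E'
from h import *
snap('scene','c35'); print(manip.observe()['finger_gap'])
E
```

```text
0.028262355693106277
```

Call:
servo_tool --moves '[[[0,0,0],[0,0,0],0.36],[[0,0,0],[0,0,0],0.37],[[0,0,0],[0,0,0],0.38],[[0,0,0],[0,0,0],0.38],[[0,0,0],[0,0,0],0.38],[[0,0,0],[0,0,0],0.38],[[0,0,0],[0,0,0],0.38],[[0,0,0],[0,0,0],0.38],[[0,0,0],[0,0,0],0.38],[[0,0,0],[0,0,0],0.38]]'

```text
time: 21.43
tool_pos: [0.0438, 0.5598, 0.3793]
tcp_rot: [[-0.484, -0.0, -0.875], [0.875, -0.0, -0.484], [0.0, -1.0, 0.0]]
contact_force: [1.0, -1.0, -0.3]
finger_gap: 0.0266
```

```bash
python3 - <<'E'
from h import *
snap('scene','c38'); print(manip.observe()['finger_gap'])
t=[]
for f in('c32','c35','c38'):
    a=cv2.imread(f'pics/{f}.png'); t.append(a[235:310,310:410])
blk=[cv2.resize(x,(400,300),interpolation=cv2.INTER_CUBIC) for x in t]
z=cv2.resize(t[2][15:45,15:55],(400,300),interpolation=cv2.INTER_CUBIC)
cv2.imwrite('pics/m9.png',np.vstack([np.hstack(blk[:2]),np.hstack([blk[2],z])]))
E
```

```text
0.026652363960247318
```

View pics/m9.png

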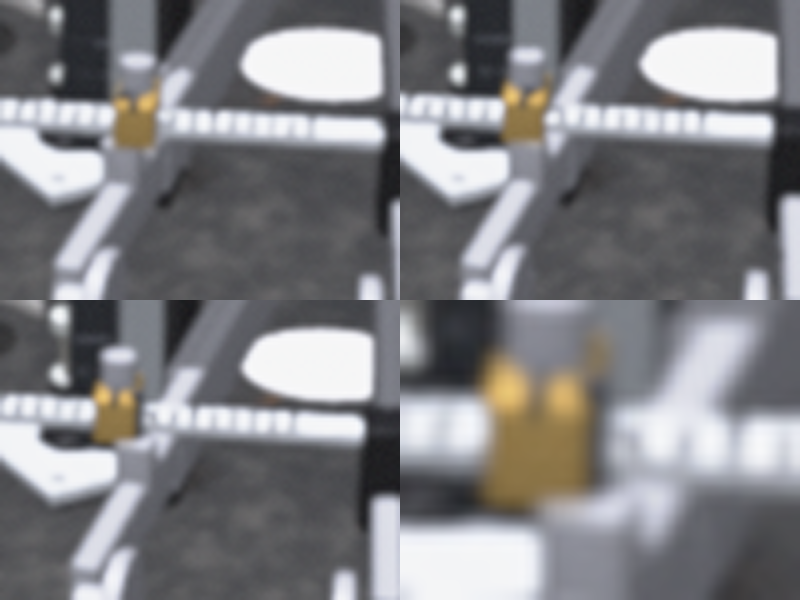

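```bash
python3 - <<'E'
from h import *
for f in('c32','c35','c38'):
    a=cv2.imread(f'pics/{f}.png')[...,::-1].astype(int)
    h=cv2.cvtColor(a[...,::-1].astype(np.uint8),cv2.COLOR_BGR2HSV); m=np.zeros(h.shape[:2],bool); s=(slice(250,280),slice(320,370)); m[s]=((h[...,0]>12)&(h[...,0]<32)&(h[...,1]>90)&(h[...,2]>70))[s]
    y,x=np.nonzero(m); c=x.mean(); print(f,'rider',c,x.min(),x.max(),y.min(),y.max())
    x0=int(x.min())-4
    for v in range(y.min()-4,y.max()+10): print(v,' '.join('%3d%s'%(a[v,u].sum()//3, '*' if m[v,u] else ' ') for u in range(x0,x0+24)))
E
```

```text
c32 rider 343.56 339 348 258 271
254  53   65   95  118  128  131  135  138  139  138  137  131  125  123  130  147  172  200  217  222  221  208  175  137 
255  45   62   92  116  130  133  135  139  139  139  135  129  127  126  135  160  193  216  222  224  217  196  160  123 
256  43   59   90  117  131  133  131  134  136  134  133  130  126  126  138  173  208  222  224  221  206  174  138  110 
257  44   59   89  117  127  122  117  122  127  130  132  133  134  135  147  181  216  223  222  213  185  149  118  100 
258  43   58   87  112  115  107  103  108  117  125  138  147  151  149* 155  187  218  223  219  198  163  126  103   97 
259  57   65   90  111  123  119  115  110  115  131  152* 164* 164* 157* 158  188  217  221  207  178  140  109   99   95 
260 114  117  121  133  145* 149* 142* 123  116  138* 165* 174* 170* 155* 150  184  213  214  192  157  122  103   97   97 
261 187  191  180  162  156* 157* 147* 124* 111  136* 163* 172* 164* 145* 147  181  207  205  185  160  140  127  117  111 
262 229  235  226  192  153  140* 130* 113* 103* 123* 143* 149* 141* 136* 1
[... 8488 characters left out ...]
  242  224  172  144  144  145  144  143  143  137  126  125  139  141  123  104 
275 244  244  245  245  245  245  245  245  244  229  175  143  142  143  144  143  141  135  124  114  117  116  106   99 
276 244  244  244  244  244  245  245  245  244  230  175  142  140  142  142  141  141  136  122  112  107  103   99   97 
277 244  244  244  244  244  245  245  245  244  228  173  141  139  142  141  142  140  133  121  107  100   99   99   97 
278 245  245  244  244  244  244  244  244  241  222  167  139  139  140  140  140  138  133  120  103  100   99   97   96 
279 245  245  244  243  242  241  239  236  227  198  156  142  147  146  145  141  139  132  119  104   97   98   97   97
```

Call:
servo_tool --moves '[[[0.002,-0.004,-0.014],[0,4,0],0.36],[[0.002,-0.005,-0.014],[0,7,0],0.355],[[0,-0.005,-0.014],[0,7,0],0.355],[[0,0,0],[0,7,0],0.355],[[0,0,0],[0,7,0],0.355],[[0,0,0],[0,7,0],0.355],[[0,0,0],[0,7,0],0.355],[[0,0,0],[0,7,0],0.355],[[0,0,0],[0,7,0],0.355],[[0,0,0],[0,7,0],0.355]]'

```text
time: 22.32
tool_pos: [0.0803, 0.5803, 0.3932]
tcp_rot: [[0.621, -0.0, -0.784], [0.784, -0.0, 0.621], [-0.0, -1.0, -0.0]]
contact_force: [0.1, 0.2, -0.1]
finger_gap: 0.0277
```

Call:
servo_tool --moves '[[[0,0,0],[0,7,0],0.355],[[0,0,0],[0,7,0],0.355],[[0,0,0],[0,7,0],0.355],[[0,0,0],[0,7,0],0.355],[[0,0,0],[0,7,0],0.355],[[0,0,0],[0,7,0],0.355],[[0,0,0],[0,7,0],0.355],[[0,0,0],[0,7,0],0.355],[[0,0,0],[0,7,0],0.355],[[0,0,0],[0,7,0],0.355]]'

```text
time: 23.15
tool_pos: [0.0803, 0.5803, 0.3932]
tcp_rot: [[0.949, 0.0, 0.316], [-0.316, -0.0, 0.949], [0.0, -1.0, -0.0]]
contact_force: [1.4, 0.4, -1.0]
finger_gap: 0.0275
```

Call:
servo_tool --moves '[[[0,0,0],[0,7,0],0.355],[[0,0,0],[0,7,0],0.355],[[0,0,0],[0,7,0],0.355],[[0,0,0],[0,4,0],0.355],[[0,0,0],[0,0,0],0.355],[[0,0,0],[0,0,0],0.355],[[0,0,0],[0,0,0],0.355],[[0,0,0],[0,0,0],0.355],[[0,0,0],[0,0,0],0.355],[[0,0,0],[0,0,0],0.355]]'

```text
time: 23.98
tool_pos: [0.0803, 0.5803, 0.3933]
tcp_rot: [[0.731, 0.0, 0.682], [-0.682, -0.0, 0.731], [0.0, -1.0, 0.0]]
contact_force: [-0.0, -1.1, -0.0]
finger_gap: 0.0277
```

```bash
python3 - <<'E'
from h import *
delta([.079,.584,.393],40)
a,d=snap('scene','b355'); s=manip.observe(); R=s['tcp_rot']; bar=s['tool_pos']+R[:,0]*.0435-R[:,1]*.031-R[:,2]*.008
o=ray('scene',320,240)[0]; print('cam in tool',(R.T@(o-bar)*1e3).round(1)); u,v=proj('scene',bar); print(u,v)
h=cv2.cvtColor(a,cv2.COLOR_BGR2HSV); m=(h[...,0]>12)&(h[...,0]<32)&(h[...,1]>90)&(h[...,2]>50)
n,l,st,c=cv2.connectedComponentsWithStats(m.astype(np.uint8)); print([ (st[i],c[i].round(1)) for i in range(1,n) if st[i][4]>12])
E
```

```text
pos [0.0803 0.5803 0.3933] yaw 46.98 gap 0.027675362673342876 F [-0.01 -1.07 -0.04] t 23.9833
d tool mm [-3.5  0.3  1.8] rot [-0.    6.98  0.  ] d after turn [-3.7  0.3  1.4]
cam in tool [-283.   -72.9   24.2]
308.9983895391127 167.4128430870191
[(array([ 77,   1,  18,   8, 118], dtype=int32), array([86.5,  4.6])), (array([175,   0,  18,   9, 116], dtype=int32), array([183.2,   3.5])), (array([162, 136,  17,  14, 119], dtype=int32), array([169.5, 142.4])), (array([316, 171,  10,  10,  73], dtype=int32), array([321.3, 175.6])), (array([172, 278,   5,   5,  13], dtype=int32), array([174.1, 279.8]))]
```

Call:
servo_tool --moves '[[[0,0,0],[0,2.5,0],0.355],[[0,0,0],[0,2.5,0],0.355],[[0,0,0],[0,0,0],0.355],[[0,0,0],[0,0,0],0.355],[[0,0,0],[0,0,0],0.355],[[0,0,0],[0,0,0],0.355],[[0,0,0],[0,0,0],0.355],[[0,0,0],[0,0,0],0.355],[[0,0,0],[0,0,0],0.355],[[0,0,0],[0,0,0],0.355]]'

```text
time: 24.87
tool_pos: [0.0803, 0.5803, 0.3933]
tcp_rot: [[0.669, 0.0, 0.744], [-0.744, 0.0, 0.669], [-0.0, -1.0, 0.0]]
contact_force: [0.8, 0.2, -0.8]
finger_gap: 0.0273
```

```bash
cat > r.py <<'E'
import sys; from h import *
f=sys.argv[1]; a,d=snap('scene',f); s=manip.observe(); R=s['tcp_rot']; bar=s['tool_pos']+R[:,0]*.0435-R[:,1]*.031-R[:,2]*.008
o=ray('scene',320,240)[0]; print(s['finger_gap'],'cam in tool',(R.T@(o-bar)*1e3).round(1)); u,v=proj('scene',bar).astype(int)
h=cv2.cvtColor(a,cv2.COLOR_BGR2HSV); m=(h[...,0]>12)&(h[...,0]<32)&(h[...,1]>90)&(h[...,2]>50)
q=np.zeros_like(m); q[v-25:v+25,u-30:u+30]=m[v-25:v+25,u-30:u+30]; y,x=np.nonzero(q); print(x.mean(),y.mean(),x.min(),x.max())
x0=x.min()-6; G=a.astype(int).sum(2)//3; print(x0)
for v in range(y.min()-4,y.max()+8): print(v,' '.join('%3d%s'%(G[v,u],'*' if q[v,u] else ' ') for u in range(x0,x0+22)))
E
python3 r.py b2
```

```text
0.027403544942588447 cam in tool [-283.6  -73.     3.2]
325.3636363636364 176.42424242424244 323 327
317
168  49   49   54   75  107  131  136  133  134  137  139  132  109   75   47   42   43   45   43   44   43   43 
169  71   71   76   87  110  128  132  130  129  131  128  121  101   71   45   43   45   43   43   43   45   44 
170  88   99  108  114  120  129  134  131  126  120  107   97   81   59   43   44   44   45   43   43   42   44 
171 104  136  159  157  144  139  140  137  125  105   81   62   54   42   38   42   42   44   43   43   45   42 
172 123  177  208  198  167  146  142* 138  123   97   65   42   36   35   38   44   43   43   45   45   44   45 
173 137  204  230  217  172  136  126* 125* 116*  92*  62   40   35   34   38   43   44   45   42   41   44   44 
174 143  210  230  215  164  123  108* 111* 110*  91*  60*  41   37   36   39   43   42   45   44   42   41   44 
175 161  210  222  208  178  147  120  111* 106*  88*  58*  41   34   39   39   42   45   45   43   44   45   44 
176 212  229  229  224  223  202  156  120* 105*  86*  58*  41   39   39   38   42 
[... 697 characters left out ...]
2  132  132  132 
183 109  125  137  133  125  130  131  126  118   98   62   38   39   60   91  117  130  132  132  131  133  132 
184 108  123  130  124  124  131  134  133  126  103   68   41   41   57   90  117  129  133  133  135  133  134 
185 119  129  127  121  120  131  135  134  130  106   66   40   42   58   89  117  130  132  133  133  134  134 
186 127  136  126  116  119  129  133  134  128  104   68   40   42   59   90  117  130  132  133  133  134  133 
187 123  128  119  111  116  128  134  136  129  106   68   40   40   60   91  116  132  134  132  133  132  133 
188 108  113  109  107  119  142  154  156  147  118   75   40   40   58   89  115  131  134  133  134  132  134
```

Call:
servo_tool --moves '[[[0,0,0],[0,-3.5,0],0.355],[[0,0,0],[0,-3.5,0],0.355],[[0,0,0],[0,0,0],0.355],[[0,0,0],[0,0,0],0.355],[[0,0,0],[0,0,0],0.355],[[0,0,0],[0,0,0],0.355],[[0,0,0],[0,0,0],0.355],[[0,0,0],[0,0,0],0.355],[[0,0,0],[0,0,0],0.355],[[0,0,0],[0,0,0],0.355]]'

```text
time: 25.75
tool_pos: [0.0803, 0.5803, 0.3933]
tcp_rot: [[0.754, -0.0, 0.657], [-0.657, 0.0, 0.754], [-0.0, -1.0, 0.0]]
contact_force: [-0.2, 0.4, -0.1]
finger_gap: 0.0276
```

```bash
python3 r.py b3
```

```text
0.027301871141439032 cam in tool [-282.3  -73.    32.5]
319.0235294117647 175.68235294117648 313 324
307
167  46   44   45   47   49   51   64  100  133  153  160  157  149  135  129  137  146  147  142  136  112   74 
168  58   54   55   54   54   56   70   96  122  137  139  140  132  124  124  135  141  141  135  129  107   74 
169  79   73   70   71   72   76   90  111  125  133  137  137  132  123  124  132  130  118  110  106   94   68 
170 118  101   86   83   85   95  115  132  136  138  139  135  134  128  127  128  115   88   71   73   71   60 
171 174  137  102   91   90  100  122* 141* 148  149  149  149  149  146  143  134  110   74   46   47   51   48 
172 215  170  120   93   92   98  113* 134* 154* 163* 167* 166* 165* 164* 157* 142* 109   67   37   38   40   39 
173 228  189  129   95   92   92   97* 119* 145* 164* 166* 164* 160* 155* 149* 133*  99*  60   35   33   39   37 
174 225  190  135  106  105  106  101  106* 124* 143* 144* 141* 136* 132* 126* 114*  89*  56   34   33   35   35 
175 215  195  172  155  154  161  157  136  118  118* 120* 116* 115* 113* 113* 109*
[... 697 characters left out ...]
3   27   28   29 
182 145  142  133  128  123  125  131  135  130  127  122  120  118  122  121  116   99   62   35   27   31   28 
183 138  134  124  118  113  118  130  135  135  134  132  126  127  133  134  130  108   67   35   27   27   28 
184 129  125  113  106  106  115  129  136  136  136  134  131  131  139  145  140  114   70   37   29   28   27 
185 120  118  107  101   99  115  129  136  135  134  133  134  140  149  155  148  121   74   37   27   29   27 
186 116  113  105   98   99  112  127  133  136  136  135  136  149  162  167  161  131   82   40   27   26   27 
187 112  109  102   98   98  111  128  140  151  155  147  139  149  166  175  171  140   89   40   28   30   30
```

Call:
servo_tool --moves '[[[0,0,0],[0,0,0],0.37],[[0,0,0],[0,0,0],0.385],[[0,0,0],[0,0,0],0.4],[[0,0,0],[0,0,0],0.4],[[0,0,0],[0,0,0],0.4],[[0,0,0],[0,0,0],0.4],[[0,0,0],[0,0,0],0.4],[[0,0,0],[0,0,0],0.4],[[0,0,0],[0,0,0],0.4],[[0,0,0],[0,0,0],0.4]]'

```text
time: 26.63
tool_pos: [0.0803, 0.5803, 0.3933]
tcp_rot: [[0.754, 0.0, 0.657], [-0.657, 0.0, 0.754], [-0.0, -1.0, 0.0]]
contact_force: [0.3, -1.2, -0.5]
finger_gap: 0.0257
```

```bash
python3 r.py b40
```

```text
0.025946329186359286 cam in tool [-282.3  -73.    32.5]
319.4583333333333 176.04166666666666 315 322
309
168  54   55   57   55   57   55   57   77  113  142  150  150  143  133  133  137  132  107   66   38   33   34 
169  72   71   70   73   72   74   79   96  118  134  140  136  126  112  109  114  113   95   59   35   29   37 
170  84   83   81   79   80   88  104  119  130  136  137  132  115   89   76   80   85   76   51   34   31   36 
171  90   88   85   79   77   92  114  135  144  146  144  139  116   81   52   52   63   61   43   32   32   37 
172  93   93   86   78   75   87  110* 135* 153* 162  162  155  128   85   45   41   45   47   41   33   33   37 
173  92   92   86   76   71   81   98  122* 147* 165* 169* 162* 135*  89*  47   36   42   38   36   30   31   35 
174  90   92   88   80   75   83   93  107* 129* 146* 154* 147* 122*  81*  43   35   35   39   37   33   33   35 
175 109  118  127  121  116  129  136  127  117* 120* 125* 120* 100*  66*  38   34   35   39   34   33   34   37 
176 169  182  198  196  189  202  207  181  138  115* 111* 105*  89*  59*  36   32 
[... 697 characters left out ...]
8   33   38   51 
183 127  127  133  137  136  137  135  125  111  109  122  129  109   73   35   28   27   27   31   30   37   48 
184 116  123  133  137  137  137  136  127  119  120  132  133  114   73   37   27   30   29   31   36   38   48 
185 110  120  132  136  136  136  136  130  134  147  155  148  121   77   38   25   26   27   28   32   40   47 
186 103  118  130  134  135  135  133  135  148  166  174  164  132   83   40   28   26   30   31   33   37   49 
187 102  115  128  135  138  136  135  133  143  157  168  163  135   86   41   28   26   31   31   36   41   48 
188 101  115  136  152  159  159  151  136  129  131  145  149  127   82   42   27   28   29   29   33   37   46
```

Call:
servo_tool --moves '[[[0,0,0],[0,0,0],0.41],[[0,0,0],[0,0,0],0.42],[[0,0,0],[0,0,0],0.43],[[0,0,0],[0,0,0],0.43],[[0,0,0],[0,0,0],0.43],[[0,0,0],[0,0,0],0.43],[[0,0,0],[0,0,0],0.43],[[0,0,0],[0,0,0],0.43],[[0,0,0],[0,0,0],0.43],[[0,0,0],[0,0,0],0.43]]'

```text
time: 27.52
tool_pos: [0.0803, 0.5803, 0.3933]
tcp_rot: [[0.754, -0.0, 0.657], [-0.657, 0.0, 0.754], [-0.0, -1.0, 0.0]]
contact_force: [-0.0, 0.0, -0.7]
finger_gap: 0.0245
```

```bash
python3 r.py b43
```

```text
0.024664411108822365 cam in tool [-282.3  -73.    32.5]
319.55555555555554 175.55555555555554 317 321
311
168  55   54   53   54   53   51   66  100  133  152  159  155  146  120   78   43   28   31   38   40   39   39 
169  67   67   67   72   74   75   82  103  121  130  127  123  117  101   68   41   28   32   38   38   40   39 
170  75   74   79   83   87   92  104  117  122  118  100   91   91   81   58   37   30   30   36   42   41   40 
171  74   73   80   89   92  104  121  135  133  109   76   58   62   61   47   32   31   33   37   43   42   41 
172  75   73   81   87   90  102  124* 142* 141  116   75   43   42   45   37   33   29   34   38   41   45   42 
173  76   72   78   85   87   93  111* 136* 146* 126*  79*  42   34   38   35   34   32   30   39   40   43   43 
174  72   68   76   82   84   89   99* 121* 138* 126*  81*  43   33   38   37   34   30   32   40   41   43   43 
175  78   79   87   94  102  109  112  112* 117* 109*  72*  37   34   35   36   36   35   33   37   41   44   44 
176 127  139  150  150  156  168  165  140  113*  91*  61*  34   32   34   36   40
[... 698 characters left out ...]
6   83  113  128 
183 136  137  136  132  119  103  100  110  114   97   61   34   28   30   28   27   36   40   53   80  109  128 
184 137  138  136  133  120  106  107  120  124  105   67   34   25   31   30   27   35   40   53   80  110  128 
185 138  137  137  134  121  111  124  146  148  122   76   35   26   28   30   30   34   42   50   81  109  129 
186 136  137  136  131  119  114  138  165  167  135   83   39   27   28   28   29   34   41   51   80  111  129 
187 137  135  134  129  117  111  130  155  159  134   84   38   28   27   29   29   35   40   51   81  110  129 
188 144  140  135  132  118  106  112  128  134  115   75   34   25   27   29   32   36   41   51   81  109  128
```

Call:
servo_tool --moves '[[[0,0,0],[0,-6,0],0.42],[[0,0,0],[0,-7.1,0],0.42],[[0,0,0],[0,-7.1,0],0.42],[[0,0,0],[0,-7.1,0],0.42],[[0,0,0],[0,-7.1,0],0.42],[[0,0,0],[0,-7.1,0],0.42],[[0,0,0],[0,-7.1,0],0.42],[[0,0,0],[0,-7.1,0],0.42],[[0,0,0],[0,-7.1,0],0.42],[[0,0,0],[0,-7.1,0],0.42]]'

```text
time: 28.4
tool_pos: [0.0803, 0.5803, 0.3933]
tcp_rot: [[0.873, -0.0, -0.488], [0.488, -0.0, 0.873], [-0.0, -1.0, 0.0]]
contact_force: [0.9, -0.2, -0.6]
finger_gap: 0.0249
```

Call:
servo_tool --moves '[[[0,0,0],[0,-7.1,0],0.42],[[0,0,0],[0,-7.1,0],0.42],[[0,0,0],[0,-7.1,0],0.42],[[0,0,0],[0,-7.1,0],0.42],[[0,0,0],[0,-7.1,0],0.42],[[0,0,0],[0,-7.1,0],0.42],[[0,0,0],[0,-7.1,0],0.42],[[0,0,0],[0,-7.1,0],0.42],[[0,0,0],[0,-7.1,0],0.42],[[0,0,0],[0,-7.1,0],0.42]]'

```text
time: 29.23
tool_pos: [0.0803, 0.5803, 0.3933]
tcp_rot: [[-0.177, 0.0, -0.984], [0.984, 0.0, -0.177], [0.0, -1.0, -0.0]]
contact_force: [-0.1, 0.6, -0.9]
finger_gap: 0.025
```

Call:
servo_tool --moves '[[[0,0,0],[0,-7.1,0],0.42],[[0,0,0],[0,-7.1,0],0.42],[[0,0,0],[0,-7.1,0],0.42],[[0,0,0],[0,-7,0],0.42],[[0,0,0],[0,-4,0],0.42],[[0,0,0],[0,0,0],0.42],[[0,0,0],[0,0,0],0.42],[[0,0,0],[0,0,0],0.42],[[0,0,0],[0,0,0],0.42],[[0,0,0],[0,0,0],0.42]]'

```text
time: 30.07
tool_pos: [0.0803, 0.5803, 0.3933]
tcp_rot: [[-0.671, 0.0, -0.742], [0.742, 0.0, -0.671], [0.0, -1.0, -0.0]]
contact_force: [0.2, -0.2, -0.5]
finger_gap: 0.0247
```

```bash
python3 r.py f42
```

```text
0.024637732877771924 cam in tool [196.5 -73.   12.1]
254.984496124031 229.1860465116279 249 260
243
218  57   47   44   42   42   42   50   73  107  131  139  139  138  133  127  119  116  121  127  131  132  131 
219  57   46   43   43   40   41   50   77  108  130  138  137  136  133  127  119  115  121  129  130  132  130 
220  59   47   44   43   41   44   57   83  115  132  137  138  136  132  126  119  113  117  126  131  131  131 
221  61   47   43   42   42   44   62   98  126  137  137  136  132  130  126  121  118  116  124  130  131  131 
222  64   52   43   44   43   47   74  112* 143  149  144  133  126  129  136  137  133* 125* 124  129  130  129 
223  65   52   43   44   44   53   85* 129* 161* 167* 155  135  123  138  155* 160* 153* 137* 124  126  128  123 
224  63   52   45   44   46   55   89* 138* 170* 178* 166* 140  124  145* 169* 174* 164* 138* 121  123  129  121 
225  67   57   53   56   57   64   92* 136* 170* 177* 165* 137* 119  142* 166* 171* 159* 134* 116  126  136  132 
226 102   96   98  109  116  116  120  136* 153* 157* 146* 123* 110* 125* 144* 147* 138*
[... 1262 characters left out ...]
3  151  176  193 
238  74   75   68   59   46   42   44   44   46   48   48   50   46   51   71  102  122  129  133  139  150  157 
239  75   77   73   64   51   43   43   44   45   43   43   42   43   48   71  102  124  132  132  136  140  142 
240  74   76   74   68   53   46   44   42   42   42   42   41   42   46   68  101  124  131  132  134  137  140 
241  71   73   73   70   60   48   42   42   42   43   43   43   43   47   67   99  124  131  130  133  138  139 
242  71   72   71   70   63   53   44   44   43   42   44   41   41   45   66   99  123  131  131  132  134  138 
243  69   70   71   69   69   61   53   49   47   47   47   47   48   49   67   98  124  131  132  133  133  136
```

Call:
servo_tool --moves '[[[0,0,0],[0,0,0],0.41],[[0,0,0],[0,0,0],0.4],[[0,0,0],[0,0,0],0.395],[[0,0,0],[0,0,0],0.395],[[0,0,0],[0,0,0],0.395],[[0,0,0],[0,0,0],0.395],[[0,0,0],[0,0,0],0.395],[[0,0,0],[0,0,0],0.395],[[0,0,0],[0,0,0],0.395],[[0,0,0],[0,0,0],0.395]]'

```text
time: 30.95
tool_pos: [0.0803, 0.5803, 0.3933]
tcp_rot: [[-0.671, 0.0, -0.741], [0.741, -0.0, -0.671], [-0.0, -1.0, -0.0]]
contact_force: [-0.3, -0.0, -0.4]
finger_gap: 0.0257
```

```bash
python3 r.py f395
```

```text
0.025709909597712764 cam in tool [196.6 -72.9  12. ]
257.2076923076923 228.75384615384615 251 262
245
218  43   44   43   41   43   42   50   75  107  130  139  140  136  134  128  119  114  121  128  131  127  109 
219  43   43   42   42   43   43   52   81  110  132  138  140  136  133  127  120  117  121  127  130  127  110 
220  44   40   43   42   42   44   61   95  122  136  139  137  135  133  126  119  112  116  123  129  127  109 
221  41   43   45   41   40   48   75  117  143  145  141  136  132  127  125  118  112  112  118  123  119  103 
222  42   45   43   44   44   49   83  129* 156* 160  149  136  125  128  132  132  128* 120* 112  110  104   89 
223  45   47   49   48   47   53   86* 135* 167* 173* 162* 140  124  134  153* 158* 152* 133* 111   96   84   74 
224  44   47   46   49   48   55   89* 134* 168* 177* 167* 139* 118  139* 166* 174* 164* 139* 107   86   71   61 
225  65   60   59   65   72   78   97  130* 158* 168* 157* 132* 110* 128* 155* 162* 152* 129*  99   81   70   72 
226 138  128  115  125  145  149  143  138  139* 141* 136* 119* 104* 113* 130* 136* 12
[... 1264 characters left out ...]
4  174  174  178 
238  54   46   44   42   42   42   43   42   43   44   53   75  105  124  128  131  139  146  151  151  152  152 
239  59   49   41   42   43   42   42   42   43   42   51   73  104  125  131  132  134  138  141  142  144  142 
240  65   54   46   43   43   43   43   42   41   42   47   72  103  125  131  129  132  138  141  142  143  142 
241  68   58   48   43   43   43   43   43   42   43   47   70  102  124  129  128  130  135  140  141  141  140 
242  68   62   52   46   44   42   43   42   41   43   48   69  102  125  129  124  127  134  138  139  141  140 
243  70   67   60   52   47   48   48   46   48   47   50   69  100  123  127  124  124  133  137  139  139  138
```

```bash
python3 - <<'E'
from h import *
for f in('f42','f395'):
    a=cv2.imread(f'pics/{f}.png').astype(int); print(f)
    for v in (219,221,223,225,227,228,229,230,231,232,233,235,237): print(v,' '.join('%3d'%(a[v,u].sum()//3) for u in range(247,285)))
    d=np.load(f'pics/{f}.npy'); print((d[230,247:285]*1e3).astype(int))
E
```

```text
f42
219  40  41  50  77 108 130 138 137 136 133 127 119 115 121 129 130 132 130 132 127 111  83  70  89 113 125 125 123 126 129 127 122 109  95  85  83  81  86
221  42  44  62  98 126 137 137 136 132 130 126 121 118 116 124 130 131 131 129 123 109  89  98 123 135 137 140 149 150 143 128 114  97  86  84  81  83 100
223  44  53  85 129 161 167 155 135 123 138 155 160 153 137 124 126 128 123 109  92  81  76  98 125 146 173 202 218 217 197 156 114  89  83  80  81  89 116
225  57  64  92 136 170 177 165 137 119 142 166 171 159 134 116 126 136 132 110  80  67  87 122 157 191 217 224 217 204 189 168 145 128 135 146 154 159 172
227 192 193 178 153 135 126 122 110 106 111 120 120 114 117 155 206 225 210 154  96  88 126 166 199 226 236 235 217 192 218 237 237 222 218 236 244 242 232
228 234 237 224 178 132 113 109 107 107 110 110 109 106 127 181 229 239 225 160  92  87 124 159 194 229 241 240 225 208 230 243 243 228 216 234 244 243 230
229 241 244 234 186 133 111 111 108 109 108 108 110 107 127 176 221 233 220 156  92  86 122 156 193 228 242 241 228 214 231 242 240 224 210 226 238 237 223
230 
[... 2576 characters left out ...]
  79 117 152 168 174 174 169 160 149 140 137 137 135 137 145 155 159 159 159
233 125 126 125 124 122 116 110 108 107 107 108 106 106 106 105 106 105  93  80  93 135 174 192 196 197 190 168 136 112 104 101 102 110 130 149 159 158 158
235  49  48  47  49  57  77  90  98  98 100 100 103 105 115 140 170 184 176 172 189 210 220 214 196 196 196 168 122  91  83  83  90 116 145 163 168 171 171
237  42  41  41  42  44  49  52  56  61  77 100 116 121 130 147 166 174 174 174 178 180 176 163 150 160 162 135 101  86  84  88 112 149 179 190 195 196 196
[214 215 215 215 214 216 213 213 213 213 213 213 212 213 213 214 214 215
 215 214 214 215 216 215 215 215 217 216 215 215 215 215 215 215 216 216
 216 215]
```

```bash
python3 - <<'E'
from h import *
s=manip.observe(); R=np.array(s['tcp_rot']); p=s['tool_pos']
d=np.load('pics/f395.npy'); d2=d
c,Rc,t=cal('scene'); v,u=np.mgrid[150:400,150:450]; D=d[150:400,150:450]
a=np.stack([(u-c['cx'])/c['fx'],(v-c['cy'])/c['fy']],-1); q=a.copy()
for _ in range(10): q=a/(1+c['k1']*(q**2).sum(-1,keepdims=True))
P=np.concatenate([q,np.ones_like(q[...,:1])],-1)*D[...,None]; W=(P-t)@Rc; T=((W-p)@R*1e3)[D>0]
T=T[(abs(T[:,2])<45)&(T[:,0]>15)&(T[:,0]<90)&(T[:,1]<0)&(T[:,1]>-45)]
print(len(T))
for lo in range(35,85,4):
    for sg in(-1,1):
        Q=T[(T[:,0]>=lo)&(T[:,0]<lo+4)&(T[:,2]*sg>0)]
        if len(Q): print(lo,sg,len(Q),'y',np.percentile(Q[:,1],[0,10,50,90,100]).round(1),'z',np.percentile(Q[:,2],[0,10,50,90,100]).round(1))
# body points (behind)
E
```

```text
2719
35 -1 456 y [-33.4 -31.5 -26.9 -25.6 -14.3] z [-38.1 -30.4 -16.   -3.6  -0.3]
35 1 377 y [-28.3 -27.6 -25.5 -19.6 -14.1] z [ 0.   2.5  9.4 13.1 13.6]
39 -1 474 y [-33.3 -29.1 -26.3 -21.2 -15.4] z [-38.  -32.9 -15.8 -12.5  -1.1]
39 1 116 y [-28.2 -26.8 -21.5 -18.5 -15.6] z [ 2.1  8.6 10.5 12.6 13.5]
43 -1 42 y [-21.1 -21.  -20.4 -17.8 -16.1] z [-15.5 -15.  -13.2 -12.7 -12.5]
43 1 42 y [-20.9 -20.7 -20.2 -16.5 -14.7] z [ 9.6  9.6 10.4 12.  12.5]
47 -1 40 y [-21.2 -21.  -20.6 -18.8 -17.8] z [-15.9 -15.4 -13.9 -13.  -13. ]
47 1 43 y [-21.  -20.8 -20.2 -16.4 -14.5] z [ 9.8  9.8 10.7 12.2 12.7]
51 -1 44 y [-21.3 -21.1 -20.5 -19.  -17. ] z [-16.1 -15.6 -14.  -13.4 -13.2]
51 1 38 y [-21.2 -20.9 -20.4 -18.  -15.7] z [10.1 10.1 10.9 12.5 12.8]
55 -1 101 y [-22.6 -21.  -19.8 -15.4 -12.2] z [-16.8 -16.4 -14.7 -10.2 -10.2]
55 1 95 y [-21.6 -20.7 -19.7 -15.1 -12.7] z [ 6.8  6.9 11.5 13.2 13.3]
59 -1 131 y [-23.8 -22.8 -19.  -15.6 -12. ] z [-16.5 -15.5 -13.3 -10.4 -10.2]
59 1 101 y [-23.4 -22.8 -19.  -15.7 -11.9] z [ 6.8  7.2 11.  12.8 13.3]
63 -1 169 y [-23.5 -22.3 -18.7 -14.4 -12.1] z [-15.5 -13.9 -11.7 -10.7 -10.6]
63 1 162 y [-23.4 -22.2 -18.6 -14.  -11.8] z [ 7.1  7.1  8.4 10.8 11.9]
67 -1 29 y [-21.2 -19.7 -17.8 -15.9 -14.9] z [-12.6 -12.3 -11.7 -11.  -11. ]
67 1 43 y [-21.2 -19.7 -17.6 -15.5 -15.1] z [7.4 7.4 8.1 8.8 8.9]
```

Call:
servo_tool --moves '[[[0,0,0],[0,6,0],0.36],[[0,0,0],[0,7,0],0.32],[[0,0,0],[0,7,0],0.3],[[0,0,0],[0,7,0],0.29],[[0,0,0],[0,7,0],0.29],[[0,0,0],[0,7,0],0.29],[[0,0,0],[0,7,0],0.29],[[0,0,0],[0,7,0],0.29],[[0,0,0],[0,7,0],0.29],[[0,0,0],[0,7,0],0.29]]'

```text
time: 31.83
tool_pos: [0.0803, 0.5803, 0.3933]
tcp_rot: [[0.457, 0.0, -0.889], [0.889, 0.0, 0.457], [0.0, -1.0, 0.0]]
contact_force: [-0.4, 0.4, -0.7]
finger_gap: 0.0304
```

Call:
servo_tool --moves '[[[0,0,0],[0,7,0],0.29],[[0,0,0],[0,7,0],0.29],[[0,0,0],[0,4,0],0.29],[[-0.004,0.003,-0.016],[0,0,0],0.29],[[-0.006,0.004,-0.025],[0,0,0],0.29],[[-0.0073,0.0055,-0.03],[0,0,0],0.29],[[-0.0073,0.0055,-0.03],[0,0,0],0.29],[[-0.0073,0.0055,-0.03],[0,0,0],0.29],[[-0.0073,0.0055,-0.03],[0,0,0],0.29],[[-0.0073,0.0055,-0.03],[0,0,0],0.29]]'

```text
time: 32.67
tool_pos: [0.1834, 0.4114, 0.3586]
tcp_rot: [[0.705, 0.0, -0.709], [0.709, 0.0, 0.705], [0.001, -1.0, -0.0]]
contact_force: [-0.4, -0.5, -1.3]
finger_gap: 0.0298
```

Call:
servo_tool --moves '[[[-0.0073,0.0055,-0.03],[0,0,0],0.29],[[-0.0073,0.0055,-0.03],[0,0,0],0.29],[[-0.0073,0.0055,-0.03],[0,0,0],0.29],[[-0.0073,0.0055,-0.03],[0,0,0],0.29],[[-0.0073,0.0055,-0.03],[0,0,0],0.29],[[-0.0073,0.0055,-0.03],[0,0,0],0.29],[[-0.0073,0.0055,-0.03],[0,0,0],0.29],[[-0.0073,0.0055,-0.03],[0,0,0],0.29],[[-0.0073,0.0055,-0.03],[0,0,0],0.29],[[-0.0073,0.0055,-0.03],[0,0,0],0.29]]'

```text
time: 33.5
tool_pos: [0.3448, 0.148, 0.3039]
tcp_rot: [[0.705, 0.001, -0.709], [0.709, 0.001, 0.705], [0.001, -1.0, -0.001]]
contact_force: [1.5, -0.2, -0.9]
finger_gap: 0.0306
```

Call:
servo_tool --moves '[[[-0.0073,0.0055,-0.03],[0,0,0],0.29],[[-0.0073,0.0055,-0.03],[0,0,0],0.29],[[-0.0073,0.0055,-0.03],[0,0,0],0.29],[[-0.0073,0.0055,-0.03],[0,0,0],0.29],[[-0.0073,0.0055,-0.03],[0,0,0],0.29],[[-0.007,0.005,-0.028],[0,0,0],0.29],[[-0.006,0.004,-0.02],[0,0,0],0.29],[[-0.003,0.002,-0.012],[0,0,0],0.29],[[0,0,0],[0,0,0],0.29],[[0,0,0],[0,0,0],0.29]]'

```text
time: 34.33
tool_pos: [0.4558, -0.0358, 0.2652]
tcp_rot: [[0.706, -0.001, -0.708], [0.708, 0.001, 0.706], [0.0, -1.0, 0.001]]
contact_force: [-0.3, -0.4, -0.6]
finger_gap: 0.0304
```

```bash
python3 - <<'E'
from h import *
delta([.4985,-.1055,.0442],135); print(manip.observe()['joint_positions'].round(2))
E
```

```text
pos [ 0.4558 -0.0358  0.2652] yaw 135.08 gap 0.03035417203970005 F [-0.28 -0.36 -0.6 ] t 34.3333
d tool mm [-19.2 220.9 -79.7] rot [-0.07  0.08  0.  ] d after turn [-19.1 221.  -79.5]
[-0.17 -0.06  1.97  0.    1.23 -2.53]
```

Call:
servo_tool --moves '[[[-0.003,0,-0.014],[0,0,0],0.29],[[-0.006,0,-0.025],[0,0,0],0.29],[[-0.006,0,-0.025],[0,0,0],0.29],[[-0.004,0,-0.0157],[0,0,0],0.29],[[0,0.015,0],[0,0,0],0.29],[[0,0.028,0],[0,0,0],0.29],[[0,0.03,0],[0,0,0],0.29],[[0,0.03,0],[0,0,0],0.29],[[0,0.03,0],[0,0,0],0.29],[[0,0.03,0],[0,0,0],0.29]]'

```text
time: 35.17
tool_pos: [0.4994, -0.1051, 0.1015]
tcp_rot: [[0.705, 0.001, -0.71], [0.71, 0.0, 0.705], [0.001, -1.0, -0.001]]
contact_force: [-0.4, -0.3, -0.1]
finger_gap: 0.0305
```

Call:
servo_tool --moves '[[[0,0.024,0],[0,0,0],0.29],[[0,0.018,0],[0,0,0],0.29],[[0,0.01,0],[0,0,0],0.29],[[0,0.005,0],[0,0,0],0.29],[[0,0,0],[0,0,0],0.29],[[0,0,0],[0,0,0],0.29],[[0,0,0],[0,0,0],0.29],[[0,0,0],[0,0,0],0.29],[[0,0,0],[0,0,0],0.29],[[0,0,0],[0,0,0],0.29]]'

```text
time: 36.0
tool_pos: [0.4997, -0.1058, 0.0461]
tcp_rot: [[0.705, 0.001, -0.709], [0.709, -0.0, 0.705], [0.001, -1.0, -0.001]]
contact_force: [-0.5, 0.0, -0.6]
finger_gap: 0.0302
```

```bash
cat > disc.py <<'E'
import sys; from h import *
f=sys.argv[1]; snap('scene',f); s=manip.observe(); R=np.array(s['tcp_rot']); p=s['tool_pos']
print('final rel:'); delta([.5303,-.0737,.0442],135)
d=np.load(f'pics/{f}.npy'); c,Rc,t=cal('scene'); v,u=np.mgrid[180:300,260:400]; D=d[180:300,260:400]
a=np.stack([(u-c['cx'])/c['fx'],(v-c['cy'])/c['fy']],-1); q=a.copy()
for _ in range(10): q=a/(1+c['k1']*(q**2).sum(-1,keepdims=True))
W=(np.concatenate([q,np.ones_like(q[...,:1])],-1)*D[...,None]-t)@Rc; T=((W-p)@R*1e3)
m=(D>0)&(T[...,0]>15)&(T[...,0]<130)&(abs(T[...,2])<30)&(T[...,1]<5)&(T[...,1]>-60); T=T[m]
for lo in range(32,130,4):
    Q=T[(T[:,0]>=lo)&(T[:,0]<lo+4)]
    if len(Q): print(lo,len(Q),'y',np.percentile(Q[:,1],[0,10,50,90,100]).round(1),'z',np.percentile(Q[:,2],[0,10,50,90,100]).round(1))
E
python3 disc.py p1
```

```text
final rel:
pos [ 0.4996 -0.1058  0.0459] yaw 135.15 gap 0.02992614790388459 F [-0.35  0.3  -0.79] t 36.05
d tool mm [44.5  1.7  0.8] rot [0.06 0.15 0.03] d after turn [44.4  1.7  1. ]
32 8 y [-27.3 -27.1 -21.7 -16.6 -14.9] z [10.1 11.3 14.4 16.5 16.9]
36 30 y [-32.4 -31.  -27.  -17.7 -14.3] z [-16.6 -14.2   4.2  17.3  18.1]
40 27 y [-32.6 -29.7 -22.9 -17.5 -16.1] z [-28.6 -17.1 -12.7  16.3  18.6]
44 13 y [-23.9 -21.9 -18.9 -15.9 -15. ] z [-18.6 -16.9  12.9  17.3  18.5]
48 12 y [-21.6 -21.3 -18.7 -16.7 -16.3] z [-19.6 -18.7   0.4  17.8  18.6]
52 12 y [-21.7 -21.4 -18.2 -16.  -15.6] z [-21.3 -18.9   1.1  17.   17. ]
56 14 y [-22.5 -21.3 -19.2 -16.5 -15.6] z [-19.1 -15.9  -1.5  16.1  17.3]
60 18 y [-25.6 -23.9 -20.1 -15.1 -13.6] z [-15.2 -14.5  12.3  14.1  15.8]
64 17 y [-25.2 -23.6 -20.6 -15.5 -14.7] z [-14.6 -13.6  10.9  13.5  15. ]
68 2 y [-20.  -19.7 -18.8 -17.9 -17.6] z [-15.1 -15.1 -15.1 -15.  -15. ]
92 4 y [-2.2 -1.4  1.   3.   3.7] z [-3.4 -2.3  1.2  4.   4.7]
96 16 y [-37.6 -37.2 -17.3  -0.5   3.9] z [-5.3 -3.   2.1  7.2 11.8]
100 35 y [-37.8 -37.  -20.6   0.9   4.6] z [-10.8  -3.    6.7  10.4  10.8]
104 44 y [-40.7 -36.8 -17.1  -1.7   3.3] z [-2.8  2.8  7.1 12.4 14.9]
108 48 y [-40.1 -37.9 -19.2  -0.    4.2] z [-9.4 -0.4  6.8 12.6 15.5]
112 34 y [-37.4 -36.6 -12.8   2.    4.7] z [-6.9 -0.9  6.5  8.9  9.6]
116 20 y [-38.6 -37.5 -16.6   1.7   3. ] z [-3.4 -3.1  0.8  7.1  8.7]
```

Call:
servo_tool --moves '[[[0,0.002,0.001],[0,0.15,0],0.29],[[0.003,0,0],[0,0,0],0.29],[[0.005,0,0],[0,0,0],0.29],[[0.006,0,0],[0,0,0],0.29],[[0.006,0,0],[0,0,0],0.29],[[0.006,0,0],[0,0,0],0.29],[[0.006,0,0],[0,0,0],0.29],[[0.005,0,0],[0,0,0],0.29],[[0.004,0,0],[0,0,0],0.29],[[0.0025,0,0],[0,0,0],0.29]]'

```text
time: 36.88
tool_pos: [0.5297, -0.0737, 0.0433]
tcp_rot: [[0.707, 0.0, -0.708], [0.708, -0.0, 0.707], [0.0, -1.0, -0.0]]
contact_force: [0.5, 0.1, -0.5]
finger_gap: 0.0305
```

Call:
servo_tool --moves '[[[0,0,0],[0,0,0],0.29],[[0,0,0],[0,0,0],0.29],[[0,0,0],[0,0,0],0.29],[[0,0,0],[0,0,0],0.29],[[0,0,0],[0,0,0],0.29],[[0,0,0],[0,0,0],0.29],[[0,0,0],[0,0,0],0.29],[[0,0,0],[0,0,0],0.29],[[0,0,0],[0,0,0],0.29],[[0,0,0],[0,0,0],0.29]]'

```text
time: 37.72
tool_pos: [0.5292, -0.0742, 0.0433]
tcp_rot: [[0.707, -0.0, -0.707], [0.707, 0.0, 0.707], [-0.0, -1.0, 0.0]]
contact_force: [-0.0, 0.2, -0.3]
finger_gap: 0.0303
```

```bash
python3 disc.py p2; python3 - <<'E'
from h import *
a=cv2.imread('pics/p2.png'); b,_=snap('top','pt2')
c=lambda im,x,y,w,h,W,H: cv2.resize(im[y:y+h,x:x+w],(W,H),interpolation=cv2.INTER_CUBIC)
cv2.imwrite('pics/m10.png',np.hstack([c(a,300,215,56,66,500,590),c(b,316,222,50,98,300,590)]))
E
```

```text
final rel:
pos [ 0.5292 -0.0742  0.0433] yaw 135.0 gap 0.030226996910494592 F [-0.01  0.13 -1.04] t 37.7667
d tool mm [ 1.2 -0.9 -0.4] rot [0. 0. 0.] d after turn [ 1.2 -0.9 -0.4]
32 14 y [-30.  -28.7 -21.5 -16.3 -14.6] z [-16.1 -13.   13.8  16.   16.9]
36 29 y [-33.2 -29.1 -26.2 -18.3 -13.8] z [-17.4 -14.9   7.3  17.4  18.9]
40 20 y [-34.2 -31.2 -21.5 -15.8 -14.7] z [-23.8 -17.8 -12.5  15.8  18.1]
44 11 y [-22.9 -22.3 -19.2 -16.4 -16.4] z [-17.2 -16.6  14.4  17.5  18.8]
48 14 y [-22.6 -21.5 -19.1  -6.8  -2.3] z [-21.5 -17.6  -3.7  17.6  19.1]
52 27 y [-40.  -37.6 -17.6   1.2   3.5] z [-19.9 -16.8   4.4  14.3  16.6]
56 40 y [-41.5 -40.5 -21.9   0.5   4.7] z [-11.   -1.3   7.8  14.7  20. ]
60 47 y [-44.7 -39.1 -22.1  -1.1   4.1] z [-3.9  3.   9.3 14.5 18.5]
64 49 y [-45.9 -40.2 -22.7  -3.    3.1] z [-10.5   0.9   7.6  12.9  17. ]
68 39 y [-40.5 -39.2 -15.5  -0.2   4.7] z [-10.4  -4.3   5.1   9.1  13.3]
72 23 y [-40.5 -39.7  -7.6   1.8   4.3] z [-5.  -1.8  2.   6.6  8. ]
```

View pics/m10.png

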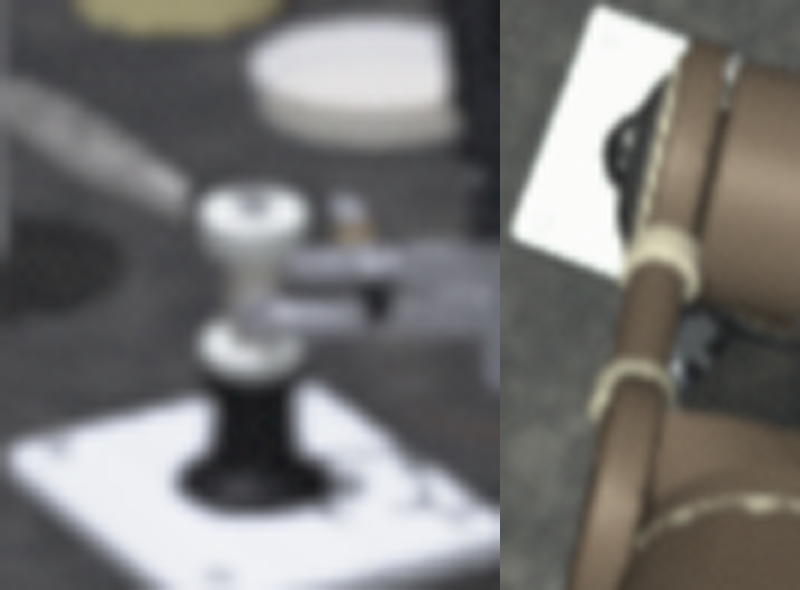

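```bash
python3 - <<'E'
from h import *
s=manip.observe(); R=np.array(s['tcp_rot']); p=s['tool_pos']
C=np.array([.5744,-.0296,.045])
cr=lambda q:((q-[300,215]+.5)*[500/56,590/66]).round(1)
for n,z in('bot',0),('core',.017),('top',.038),('lf_top',.005): print(n,cr(proj('scene',C+[0,0,z])))
for x in(62.3,54,48,30):
  for y in(-22.8,-17.8,-12.8): print(x,y,'left outer',cr(proj('scene',p+R@np.array([x,y,18])/1e3)),'right',cr(proj('scene',p+R@np.array([x,y,-16])/1e3)))
a=cv2.imread('pics/p2.png').astype(int).sum(2)//3
for v in range(236,262): print(v,round((v-215+.5)*590/66),a[v,324:346])
E
```

```text
bot [259.7 359.5]
core [259.4 293.2]
top [259.  210.2]
lf_top [259.6 340.1]
62.3 -22.8 left outer [271.7 307.9] right [258.5 251.7]
62.3 -17.8 left outer [271.8 327.8] right [258.6 271.2]
62.3 -12.8 left outer [271.9 347.6] right [258.7 290.5]
54 -22.8 left outer [307.5 306.5] right [293.3 250.4]
54 -17.8 left outer [307.5 326.3] right [293.3 269.8]
54 -12.8 left outer [307.5 346.2] right [293.4 289.2]
48 -22.8 left outer [333.3 305.4] right [318.4 249.4]
48 -17.8 left outer [333.3 325.3] right [318.4 268.8]
48 -12.8 left outer [333.2 345.1] right [318.4 288.2]
30 -22.8 left outer [410.7 302.4] right [393.6 246.5]
30 -17.8 left outer [410.5 322.2] right [393.5 265.9]
30 -12.8 left outer [410.4 342. ] right [393.4 285.2]
236 192 [146 156 148 139 138 147 159 158 140 110  82  73  82  97 104  99  90  83
  83  82  80  79]
237 201 [211 211 188 164 154 168 197 215 203 162 108  77  87 118 136 133 109  91
  82  82  80  78]
238 210 [233 231 212 183 171 184 216 231 229 192 128  82  89 122 148 149 126  95
  83  83  83  80]
239 219 [229 231 224 213 204 210 223 230 225 188 125  82  80 107 135 141 
[... 1503 characters left out ...]
85  82]
255 362 [173 192 201 200 190 170 155 147 131 102  77  70  70  70  71  74  77  79
  80  78  80  79]
256 371 [116 138 151 156 153 140 127 115  96  75  70  72  74  73  71  73  74  76
  79  78  80  80]
257 380 [ 64  80  90  98  99  93  82  70  66  80 100 100  88  74  72  72  73  75
  77  80  82  83]
258 389 [ 39  38  45  51  53  48  45  43  69 119 154 155 129  95  76  69  70  74
  76  79  82  83]
259 398 [ 57  31  26  30  30  29  28  36  85 150 197 209 187 145 109  84  72  75
  76  78  79  78]
260 407 [ 83  35  26  27  27  25  27  38  92 160 217 231 225 202 164 127  93  75
  73  74  74  76]
261 416 [ 93  41  26  28  28  29  27  38  90 162 220 235 236 230 217 185 141 101
  77  71  73  74]
```

Call:
servo_tool --moves '[[[0.0006,0,-0.0003],[0,0,0],0.29],[[0.0006,-0.0004,0],[0,0,0],0.29],[[0,0,0],[0,0,0],0.3],[[0,0,0],[0,0,0],0.31],[[0,0,0],[0,0,0],0.32],[[0,0,0],[0,0,0],0.33],[[0,0,0],[0,0,0],0.34],[[0,0,0],[0,0,0],0.346],[[0,0,0],[0,0,0],0.352],[[0,0,0],[0,0,0],0.352]]'

```text
time: 38.65
tool_pos: [0.5302, -0.0735, 0.0437]
tcp_rot: [[0.707, -0.0, -0.707], [0.707, 0.0, 0.707], [-0.0, -1.0, 0.0]]
contact_force: [-0.2, -0.1, -1.1]
finger_gap: 0.0275
```

Call:
servo_tool --moves '[[[0,0,0],[0,0,0],0.352],[[0,0,0],[0,0,0],0.352],[[0,0,0],[0,0,0],0.352],[[0,0,0],[0,0,0],0.352],[[0,0,0],[0,0,0],0.352],[[0,0,0],[0,0,0],0.352],[[0,0,0],[0,0,0],0.352],[[0,0,0],[0,0,0],0.352],[[0,0,0],[0,0,0],0.352],[[0,0,0],[0,0,0],0.352]]'

```text
time: 39.48
tool_pos: [0.5302, -0.0736, 0.0437]
tcp_rot: [[0.707, -0.0, -0.707], [0.707, 0.0, 0.707], [-0.0, -1.0, 0.0]]
contact_force: [1.5, -0.5, -0.6]
finger_gap: 0.0281
```

```bash
python3 disc.py p3; python3 - <<'E'
from h import *
for f in('p2','p3'):
    a=cv2.imread(f'pics/{f}.png').astype(int); print(f)
    for v in range(232,254): print(v,a[v,322:348].sum(1)//3)
E
```

```text
final rel:
pos [ 0.5302 -0.0735  0.0436] yaw 135.01 gap 0.027657906390251466 F [-0.35  0.72 -1.57] t 39.5333
d tool mm [-0.  -0.6 -0.2] rot [-0.    0.01 -0.  ] d after turn [-0.  -0.6 -0.2]
32 14 y [-27.9 -25.8 -21.2 -15.  -13.9] z [-16.4  -4.7  13.1  16.2  16.8]
36 32 y [-32.2 -29.3 -26.2 -16.9 -13.7] z [-27.9 -15.5   2.1  16.4  19.9]
40 21 y [-30.8 -27.7 -19.2 -15.  -14.1] z [-15.8 -15.4 -12.1  15.1  18.3]
44 13 y [-21.1 -20.6 -17.4 -14.7 -14.6] z [-17.6 -16.5 -13.3  13.2  15.2]
48 17 y [-22.3 -21.1 -17.4  -0.6   3.3] z [-14.9 -14.   -2.3  14.1  15.7]
52 34 y [-41.8 -39.8 -17.2  -1.5   3.8] z [-17.3  -3.5   5.6  12.5  16.2]
56 39 y [-41.5 -39.7 -22.2  -1.2   4.6] z [-10.9  -4.3   6.7  12.3  16.2]
60 43 y [-44.4 -40.7 -20.4  -1.2   3.2] z [-1.7  1.3  9.4 13.2 16.1]
64 49 y [-41.7 -40.  -21.6  -1.    2.5] z [-15.8   0.    7.7  11.5  15.5]
68 35 y [-41.  -39.1 -16.6   1.2   4.5] z [-16.4  -3.4   6.3   9.3  12.4]
72 18 y [-38.7 -38.2  -5.7   1.8   2.9] z [-3.  -1.1  1.8  6.4  7.7]
p2
232 [77 75 76 75 76 74 73 73 76 75 74 76 74 77 78 80 80 80 82 83 82 80 79 77
 78 75]
233 [75 74 74 73 7
[... 3927 characters left out ...]

  60  49  59  85 113 130 144 155]
248 [ 69  71  82 103 122 134 141 138 130 118 109 105 105 107 114 117 113  93
  60  38  59  99 137 149 149 152]
249 [ 69  72  86 107 124 139 148 151 142 135 130 126 121 122 126 129 122 102
  69  47  67 106 139 147 136 132]
250 [ 73  92 111 120 126 135 143 146 141 136 135 133 129 126 127 128 121 105
  80  67  77 103 123 126 122 123]
251 [ 96 134 160 156 134 127 130 129 129 126 128 127 126 123 121 121 115 105
  92  87  89  98 106 107 111 117]
252 [125 179 208 190 150 128 127 125 122 125 129 123 112 105 103 102  99  94
  92  92  93  94  96  96 101 106]
253 [140 197 224 213 180 160 151 139 135 145 146 126 100  84  82  83  81  80
  85  86  88  88  88  88  89  88]
```

Call:
servo_tool --moves '[[[0,0,0],[0,0,0],0.352],[[0,0,0],[0,0,0],0.352],[[0,0,0],[0,0,0],0.352],[[0,0,0],[0,0,0],0.352],[[0,0,0],[0,0,0],0.352],[[0,0,0],[0,0,0],0.352],[[0,0,0],[0,0,0],0.352],[[0,0,0],[0,0,0],0.352],[[0,0,0],[0,0,0],0.352],[[0,0,0],[0,0,0],0.352]]'

```text
time: 40.37
tool_pos: [0.5302, -0.0736, 0.0437]
tcp_rot: [[0.707, -0.0, -0.707], [0.707, 0.0, 0.707], [-0.0, -1.0, 0.0]]
contact_force: [-0.4, -0.1, -0.9]
finger_gap: 0.0278
```

Call:
servo_tool --moves '[[[0,0,0],[0,0,0],0.352],[[0,0,0],[0,0,0],0.352],[[0,0,0],[0,0,0],0.352],[[0,0,0],[0,0,0],0.352],[[0,0,0],[0,0,0],0.352],[[0,0,0],[0,0,0],0.352],[[0,0,0],[0,0,0],0.352],[[0,0,0],[0,0,0],0.352],[[0,0,0],[0,0,0],0.352],[[0,0,0],[0,0,0],0.352]]'

```text
time: 41.2
tool_pos: [0.5302, -0.0735, 0.0437]
tcp_rot: [[0.707, -0.0, -0.707], [0.707, 0.0, 0.707], [-0.0, -1.0, 0.0]]
contact_force: [0.1, 1.2, -1.6]
finger_gap: 0.0281
```

Call:
servo_tool --moves '[[[0,0,0],[0,0,0],0.352],[[0,0,0],[0,0,0],0.352],[[0,0,0],[0,0,0],0.352],[[0,0,0],[0,0,0],0.352],[[0,0,0],[0,0,0],0.352],[[0,0,0],[0,0,0],0.352],[[0,0,0],[0,0,0],0.352],[[0,0,0],[0,0,0],0.352],[[0,0,0],[0,0,0],0.352],[[0,0,0],[0,0,0],0.352]]'

```text
time: 42.03
tool_pos: [0.5303, -0.0735, 0.0437]
tcp_rot: [[0.707, 0.0, -0.707], [0.707, -0.0, 0.707], [0.0, -1.0, -0.0]]
contact_force: [-0.5, 0.4, -0.7]
finger_gap: 0.0279
```

```bash
python3 -c "
from plant import manip
print(manip.close_job())"
```

```text
the job is handed in; nothing more can be done
None
```

I put the carrier on the spindle and let go of it. I then brought the tweezers in so the discs stand either side of the core, squeezed to the rider setting, held for about 3.4 s and handed the job in at 42 s.

**Carrier:** it went down without contact forces and came to rest 44.5 mm above where I picked it up, against 45 mm for the seat. The pixels over its upper flange were the same before and after the final squeeze, so it did not move then.

**Discs:** by arm position they are within about 0.5 mm of the core axis, and about 0.5 mm below core-middle height. One picture suggested the left leg sits about 1.5 mm higher than that, still well clear of the flanges. Force readings stayed at the noise level of about 1–2 N.

**Gap:** I could not see the pointer against the rider at the final setting, because the rider hides the pointer when they line up. I measured the pointer's offset near the camera at closures 0.38, 0.395 and 0.42 and extrapolated. Those gave 0.344 to 0.354, and I used 0.352. The pads then read 27.5 to 28.1 mm, which should put the discs about 22 mm apart. I took the middle of the rider as its mark.

**Disagreements:** the scene camera showed things about 1.5 mm off to one side compared with the arm. It was the same for the carrier and the tweezers, so I placed the discs by the arm's own readings.

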